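# Gauge the stand-off sleeves and pack the picture-hanging kit

### The arm

A 6-joint arm with a two-finger parallel gripper is mounted at the origin on the work surface. World frame = base frame: x ahead of the robot, y to its left, z up, the work surface at z = 0. Lengths are in m, angles in rad, forces in N, time in s.
With the tool pointing down it reaches from about 0.25 to 0.725 m from the base axis. Payload 4 kg.
Tool frame: the origin (TCP) lies at the very end of the fingers, on their centre line; the grasp point (between the pads) lies 19 mm behind it; z points along the fingers, y is the line along which they close (so a half turn about z gives the same grasp; the last joint's range is limited). The gripper opens to 85 mm and grips with 20 to 120 N. Pads are 22 mm wide; open, the fingers measure 114 mm over their backs; the gripper's body (76 mm by 85 mm) begins 54 mm behind the grasp point. The pads swing forward as they close: fully open they stand 13 mm farther back than shut.
Start: joints at [1.34, 0.241, 0.005, 1.335, 0, 1.571], TCP at [0.114, 0.487, 0.231] pointing down, gripper open.
Joint ranges: [-2.72, 2.72], [-1.05, 1.87], [-1.09, 1.28], [-1.99, 2.15], [-1.42, 1.44], [-3.14, 3.14]. Speed limits (rad/s): [2.79, 2.79, 3.14, 3.14, 3.14, 3.14].

### API

Orientations are given as a unit quaternion [x, y, z, w].
In Python, from workcell import bot, vision, workorder gives the robot as it stands.
- The arm moves only by the shell command python3 -m creep 'ROWS' [OPENING]. ROWS is JSON, a list of rows, each a list of 2 entries, a list of its own where there are three numbers: the shift along the tool's x, y, z in mm, then the turn, a rotation vector about the tool's x, y, z in rad. In form: [[[dx, dy, dz], [wx, wy, wz]], ...]. A call has 1 to 12 rows; each row shifts and turns the commanded pose from where the row before left it, along the tool's axes as they then stand; what a row does not reach is not made up. A row lasts 1/8 s, in which the tool goes at most 62.5 mm and 10.7 degrees, less where a joint would pass 70% of its speed; a pose out of reach is approached as far as the arm can. A call is refused whole if a number of a shift passes 62.5 or a number of a turn 0.188, either way. A call with a gripper value outside its range is refused whole. OPENING is the finger opening in mm, from 0 to 85.4, set as the call begins (- or left out, the last holds). The fingers move at their own pace and stop on an object; the grip force is fixed at half the most. Time passes only in rows, so rows that do not move let the fingers close. It gives the time, the measured TCP pose, the force, the opening and the grip force at its end, in the units of the state.
- bot.get_obs(): the state, without advancing time (a new reading comes with each control period).
- vision.camera(name): name is "scene" or "top" or "wrist"; returns a dict with "image" (480x640x3 uint8, blue, green, red), "z_map" (480x640 float32, m along the optical axis (not along the pixel's ray), 0 where there is no reading), "K" (3x3 intrinsics, pixels), "k1" (the pictures are not rectified: a ray, as slopes to the right and down, at radius r is drawn at 1 + k1 r^2 times it, then the intrinsics apply), "rvec" (rotation vector, rad) and "tvec" (3), from world to camera coordinates, as OpenCV has them; the wrist camera has in their place "tool_from_camera" (4x4, takes a point from camera to tool coordinates, whose origin is the TCP and whose axes are the flange's). Camera axes: x right, y down, z forward; pixel columns grow to the right and rows downward; lengths in m; the calibration is good to about 2 mm. A picture is of the moment at which its call begins: read the wrist's pose just before it.
- workorder.job_done(): hands the job in; it is judged then, once.
Trained networks look in a picture, given as the dict that the camera call returned (one of the last four; its "shot" number tells which), for a name from the list of things; names that differ only in an ending like _2 or _b are one class to them, and where a whole thing is asked for, a point or a joint stands for the part that bears it (a point fixed in the world has none). Each returns a list of dicts, best first, with "score" (0 to 1); they miss things now and then, are a little off and sometimes report something else, mostly with a low value. They report only what shows in the picture. A call takes as long as a camera call. They do not tell look-alikes from the thing itself.
- vision.spot_in(picture, query): "position" ([column, row] in pixels, amid what is visible of it).
- vision.place_of(picture, query): "position" ([column, row] in pixels: a listed point, or the origin of a listed thing).
The state is a dict: "clock": time; "joint_pos": joint angles; "joint_vel": joint speeds; "tau": joint torques, N m; "eef_pos": TCP position; "tool_rot": TCP orientation; "ft_force": force on the tool from outside, world axes, zero at the start; "ft_torque": the same for the moment, N m; "grip_width": finger opening in m; "grasp_force": force on a finger pad.
Only numpy, scipy, OpenCV 4.12 (cv2) and the standard library are available. Lean on these libraries where they do the work, as an engineer would, in place of code of your own. Each camera call takes 0.05 s, during which the arm holds its last target. There are 200 camera calls.

### The job

Test the aluminium stand-off sleeves: set each sleeve on a gauge pin of its own, as far down as it will go, until all of them stand on the gauge together. Then sort them by the result: stand the sleeves that went fully down to the plate in the long compartment of the hanging kit tray and those that hung up on the pin's step in the cardboard return tray, and lay the spanner fully home in its cut-out in the kit tray. Leave everything else on the table where it is.

Things in the scene. Friction and masses are not known exactly. Their poses are not given: they have to be found in the camera images.
- sleeve1_c (a point): Centre (half-way up) of a bare aluminium stand-off sleeve: a plain tube 50 mm outside diameter, 60 mm tall, standing upright at the start, z axis along the tube. All sleeves look alike outside; some have a 27 mm bore and some a 22 mm bore (not known which). About 0.2 kg. Three or four of the five sleeves are present.
- sleeve2_c (a point): Centre (half-way up) of a bare aluminium stand-off sleeve: a plain tube 50 mm outside diameter, 60 mm tall, standing upright at the start, z axis along the tube. All sleeves look alike outside; some have a 27 mm bore and some a 22 mm bore (not known which). About 0.2 kg. Three or four of the five sleeves are present.
- sleeve3_c (a point): Centre (half-way up) of a bare aluminium stand-off sleeve: a plain tube 50 mm outside diameter, 60 mm tall, standing upright at the start, z axis along the tube. All sleeves look alike outside; some have a 27 mm bore and some a 22 mm bore (not known which). About 0.2 kg. Three or four of the five sleeves are present.
- sleeve4_c (a point): Centre (half-way up) of a bare aluminium stand-off sleeve: a plain tube 50 mm outside diameter, 60 mm tall, standing upright at the start, z axis along the tube. All sleeves look alike outside; some have a 27 mm bore and some a 22 mm bore (not known which). About 0.2 kg. Three or four of the five sleeves are present.
- sleeve5_c (a point): Centre (half-way up) of a bare aluminium stand-off sleeve: a plain tube 50 mm outside diameter, 60 mm tall, standing upright at the start, z axis along the tube. All sleeves look alike outside; some have a 27 mm bore and some a 22 mm bore (not known which). About 0.2 kg. Three or four of the five sleeves are present.
- pin1 (a point): Foot of a gauge pin, on its axis at the plate's top face, 16 mm above the table. Upright steel pin, 64 mm tall: lower 30 mm of 25 mm diameter, a 2.5 mm cone, then 20 mm diameter, tapered tip. A 27 mm bore slides down to the plate (sleeve centre 30 mm above this point), a 22 mm bore stops at the step (about 61 mm above). Four like pins, 82 mm apart along this y, on a fixed 64 x 320 mm plywood plate.
- pin2 (a point): Foot of a gauge pin, on its axis at the plate's top face, 16 mm above the table. Upright steel pin, 64 mm tall: lower 30 mm of 25 mm diameter, a 2.5 mm cone, then 20 mm diameter, tapered tip. A 27 mm bore slides down to the plate (sleeve centre 30 mm above this point), a 22 mm bore stops at the step (about 61 mm above). Four like pins, 82 mm apart along this y, on a fixed 64 x 320 mm plywood plate.
- pin3 (a point): Foot of a gauge pin, on its axis at the plate's top face, 16 mm above the table. Upright steel pin, 64 mm tall: lower 30 mm of 25 mm diameter, a 2.5 mm cone, then 20 mm diameter, tapered tip. A 27 mm bore slides down to the plate (sleeve centre 30 mm above this point), a 22 mm bore stops at the step (about 61 mm above). Four like pins, 82 mm apart along this y, on a fixed 64 x 320 mm plywood plate.
- pin4 (a point): Foot of a gauge pin, on its axis at the plate's top face, 16 mm above the table. Upright steel pin, 64 mm tall: lower 30 mm of 25 mm diameter, a 2.5 mm cone, then 20 mm diameter, tapered tip. A 27 mm bore slides down to the plate (sleeve centre 30 mm above this point), a 22 mm bore stops at the step (about 61 mm above). Four like pins, 82 mm apart along this y, on a fixed 64 x 320 mm plywood plate.
- kit_bay (a point): Hanging kit tray (fixed, wood, 210 x 180 mm): centre of the floor, 8 mm above the table, of its long sleeve compartment, 198 mm along this x by 78 mm along y, walls rising 17 mm above the floor. Room for three sleeves standing in a row along x, 66 mm apart.
- kit_cutout (a point): Where spanner_c lies when the spanner is fully home in the grey foam half of the kit tray: head toward this +x, axes parallel. Cut-out 10 mm deep (floor 7 mm below this point, foam top 3 mm above), 2.5 mm clear all round the spanner; a finger notch of the same depth, 50 mm along x by 84 mm along y, crosses the handle here. 90 mm to the -y side of kit_bay.
- tin_in (a point): Return tray, a fixed open cardboard tray 200 x 110 mm outside (4 mm walls, 28 mm tall; inside 192 along x by 102 along y): centre of its inner floor. Room for two sleeves side by side along x, for example 120 mm apart.
- spanner_c (a point): Steel open-ended spanner lying flat: point on the middle of the handle's width, half-way up its 14 mm thickness, where to grip it (the centre of mass is about 10 mm farther toward the head). x axis points toward the head. Handle 18 mm wide, from 85 mm behind this point to 35 mm ahead; head 44 mm wide, from 35 to 83 mm ahead, open jaw at the end. 0.3 kg.
- spanner_head (a point): Middle of the spanner's open jaw, 68 mm ahead of spanner_c along its x axis.
- tape: Bystander, not part of the job: roll of clear tape lying flat, 70 mm across, 25 mm tall. Origin at its underside.
- glue: Bystander, not part of the job: white glue bottle, 54 mm across, 130 mm tall. Origin at its underside.
- brush: Bystander, not part of the job: paint brush lying flat. Origin at its underside.
- weight: Bystander, not part of the job: brass paperweight, 60 mm across, 40 mm tall. Origin at its underside.
There are look-alikes about, which are no part of the job. What is shaped like the part that bears sleeve2_c but purple or turquoise is not meant.

How it is judged:
On the way:
1. all present sleeves stand on gauge pins together, upright, each as far down as its bore allows (fully down on the plate or resting on the step) (angle between each of sleeve1_c, sleeve2_c, sleeve3_c, sleeve4_c, sleeve5_c's own z axis and vertical below 0.12 rad and ((horizontal distance between sleeve1_c and pin1 below 0.006 m and z of sleeve1_c in the frame of pin1 between 0.026 and 0.034 m) or (horizontal distance between sleeve1_c and pin2 below 0.006 m and z of sleeve1_c in the frame of pin2 between 0.026 and 0.034 m) or (horizontal distance between sleeve1_c and pin3 below 0.006 m and z of sleeve1_c in the frame of pin3 between 0.026 and 0.034 m) or (horizontal distance between sleeve1_c and pin4 below 0.006 m and z of sleeve1_c in the frame of pin4 between 0.026 and 0.034 m)) and ((horizontal distance between sleeve2_c and pin1 below 0.006 m and z of sleeve2_c in the frame of pin1 between 0.058 and 0.066 m) or (horizontal distance between sleeve2_c and pin2 below 0.006 m and z of sleeve2_c in the frame of pin2 between 0.058 and 0.066 m) or (horizontal distance between sleeve2_c and pin3 below 0.006 m and z of sleeve2_c in the frame of pin3 between 0.058 and 0.066 m) or (horizontal distance between sleeve2_c and pin4 below 0.006 m and z of sleeve2_c in the frame of pin4 between 0.058 and 0.066 m)) and ((horizontal distance between sleeve3_c and pin1 below 0.006 m and z of sleeve3_c in the frame of pin1 between 0.026 and 0.034 m) or (horizontal distance between sleeve3_c and pin2 below 0.006 m and z of sleeve3_c in the frame of pin2 between 0.026 and 0.034 m) or (horizontal distance between sleeve3_c and pin3 below 0.006 m and z of sleeve3_c in the frame of pin3 between 0.026 and 0.034 m) or (horizontal distance between sleeve3_c and pin4 below 0.006 m and z of sleeve3_c in the frame of pin4 between 0.026 and 0.034 m)) and ((horizontal distance between sleeve4_c and pin1 below 0.006 m and z of sleeve4_c in the frame of pin1 between 0.026 and 0.034 m) or (horizontal distance between sleeve4_c and pin2 below 0.006 m and z of sleeve4_c in the frame of pin2 between 0.026 and 0.034 m) or (horizontal distance between sleeve4_c and pin3 below 0.006 m and z of sleeve4_c in the frame of pin3 between 0.026 and 0.034 m) or (horizontal distance between sleeve4_c and pin4 below 0.006 m and z of sleeve4_c in the frame of pin4 between 0.026 and 0.034 m)) and ((horizontal distance between sleeve5_c and pin1 below 0.006 m and z of sleeve5_c in the frame of pin1 between 0.058 and 0.066 m) or (horizontal distance between sleeve5_c and pin2 below 0.006 m and z of sleeve5_c in the frame of pin2 between 0.058 and 0.066 m) or (horizontal distance between sleeve5_c and pin3 below 0.006 m and z of sleeve5_c in the frame of pin3 between 0.058 and 0.066 m) or (horizontal distance between sleeve5_c and pin4 below 0.006 m and z of sleeve5_c in the frame of pin4 between 0.058 and 0.066 m))), for 0.2 s.
At the end, for the whole second after the job is handed in: Sleeves that went fully down stand upright (0.12 rad) on the kit compartment's floor, those that stopped at the step upright on the return tray's floor; the spanner lies home in its cut-out (5 mm sideways, 3 mm in height, head at the wide end); all at rest (x of sleeve1_c in the frame of kit_bay between -0.078 and 0.078 m and y of sleeve1_c in the frame of kit_bay between -0.018 and 0.018 m and z of sleeve1_c in the frame of kit_bay between 0.025 and 0.035 m and angle between each of sleeve1_c, sleeve2_c, sleeve3_c, sleeve4_c, sleeve5_c's own z axis and vertical below 0.12 rad and linear speed of each of sleeve1, sleeve2, sleeve3, sleeve4, sleeve5, spanner below 0.02 m/s and x of sleeve2_c in the frame of tin_in between -0.075 and 0.075 m and y of sleeve2_c in the frame of tin_in between -0.03 and 0.03 m and z of sleeve2_c in the frame of tin_in between 0.025 and 0.035 m and x of sleeve3_c in the frame of kit_bay between -0.078 and 0.078 m and y of sleeve3_c in the frame of kit_bay between -0.018 and 0.018 m and z of sleeve3_c in the frame of kit_bay between 0.025 and 0.035 m and x of sleeve4_c in the frame of kit_bay between -0.078 and 0.078 m and y of sleeve4_c in the frame of kit_bay between -0.018 and 0.018 m and z of sleeve4_c in the frame of kit_bay between 0.025 and 0.035 m and x of sleeve5_c in the frame of tin_in between -0.075 and 0.075 m and y of sleeve5_c in the frame of tin_in between -0.03 and 0.03 m and z of sleeve5_c in the frame of tin_in between 0.025 and 0.035 m and x of spanner_c in the frame of kit_cutout between -0.005 and 0.005 m and y of spanner_c in the frame of kit_cutout between -0.005 and 0.005 m and z of spanner_c in the frame of kit_cutout between -0.003 and 0.003 m and x of spanner_head in the frame of kit_cutout above 0.05 m and angle between the x axis of spanner_c and the x axis of kit_cutout, either way round below 0.08 rad and angle between spanner_c's own z axis and vertical below 0.06 rad); the robot touches nothing.
It fails at once if a bystander is moved more than 4 cm (distance of any of tape, glue, brush, weight from where it was at the start of the episode above 0.04 m).
Of sleeve1, sleeve2, sleeve3, sleeve4, sleeve5 only 3 to 4 are there at a start; the rules pass over those that are not, and their reading is None.
At some moment in a run one of sleeve1, sleeve2, sleeve3, sleeve4, sleeve5, spanner may be knocked a few centimetres aside while the robot is not near it.
It also fails if it takes over 210 s, if anything falls off the work surface, if the arm or the gripper's body presses on something with over 40 N, if the wrist force passes 120 N, or if a joint passes its speed limit or range.

## Working session

There is one attempt and no reset: what is moved stays moved. The work goes in short steps, Python scripts to look and compute and a shell command to move; the robot and the scene stay as the last step left them, time stands still between calls to the robot, and variables do not carry over. Pictures are saved under pics/ and viewed, at most 14 in all, crops included, and the job is handed in when it is done.

```bash
ls; mkdir -p pics; cat > h.py <<'E'
import numpy as np, cv2, sys
from scipy.spatial.transform import Rotation as R
from workcell import bot, vision, workorder
def pose(p):
    """camera->world R,t"""
    if 'rvec' in p:
        Rm=cv2.Rodrigues(np.array(p['rvec'],float))[0]; return Rm.T, -Rm.T@np.array(p['tvec'],float).ravel()
    T=np.array(p['tool_from_camera']); o=p['obs']
    Rt=R.from_quat(o['tool_rot']).as_matrix()
    return Rt@T[:3,:3], Rt@T[:3,3]+np.array(o['eef_pos'])
def cam(n):
    o=bot.get_obs(); p=vision.camera(n); p['obs']=o; return p
def ray(p,uv):
    K=np.array(p['K']); k=float(p['k1'])
    d=(np.array(uv,float)-[K[0,2],K[1,2]])/[K[0,0],K[1,1]]
    s=d.copy()
    for _ in range(10): s=d/(1+k*(s@s))
    return np.array([s[0],s[1],1.])
def at_z(p,uv,z):
    Rm,t=pose(p); d=Rm@ray(p,uv); return t+d*(z-t[2])/d[2]
def cloud(p):
    K=np.array(p['K']); k=float(p['k1']); h,w=p['z_map'].shape
    u,v=np.meshgrid(np.arange(w),np.arange(h))
    d=np.stack([(u-K[0,2])/K[0,0],(v-K[1,2])/K[1,1]],-1); s=d.copy()
    for _ in range(10): s=d/(1+k*(s**2).sum(-1,keepdims=True))
    c=np.concatenate([s,np.ones((h,w,1))],-1)*p['z_map'][...,None]
    Rm,t=pose(p); W=c@Rm.T+t; W[p['z_map']==0]=np.nan; return W
E
python3 - <<'E'
from h import *
for n in ('top','scene'):
    p=cam(n); cv2.imwrite(f'pics/{n}0.png',p['image']); W=cloud(p)
    print(n,pose(p)[1].round(3),p['K'][0][0])
    for q in ['sleeve1_c','pin1','kit_bay','kit_cutout','tin_in','spanner_c','spanner_head','tape','glue','brush','weight']:
        for r in vision.place_of(p,q)[:6]:
            u,v=r['position']; iu,iv=int(round(u)),int(round(v))
            w=W[iv,iu] if 0<=iv<480 and 0<=iu<640 else None
            print(q,round(r['score'],2),round(u),round(v),None if w is None else w.round(3))
print(bot.get_obs())
E
```

```text
pics
top [0.509 0.021 1.034] 483.8081104530426
pin1 0.9 383 217 [ 0.643 -0.116  0.061]
pin1 0.83 269 207 [0.664 0.116 0.058]
pin1 0.78 344 213 [ 0.65  -0.036  0.074]
pin1 0.6 311 209 [0.662 0.03  0.047]
kit_bay 0.69 406 267 [ 0.544 -0.173  0.002]
kit_cutout 0.69 505 284 [ 0.507 -0.385  0.006]
tin_in 0.86 168 273 [0.53  0.337 0.002]
spanner_c 0.89 338 322 [ 0.428 -0.026  0.018]
spanner_head 0.82 309 327 [0.417 0.035 0.002]
tape 0.78 422 362 [ 0.341 -0.207 -0.005]
tape 0.63 186 188 [0.699 0.281 0.078]
glue 0.61 186 189 [0.697 0.281 0.077]
brush 0.82 317 160 [ 0.777  0.018 -0.002]
brush 0.65 305 211 [nan nan nan]
weight 0.61 465 196 [ 0.691 -0.292  0.04 ]
scene [1.22  0.111 1.038] 502.2283107776311
sleeve1_c 0.69 468 256 [0.515 0.332 0.001]
sleeve1_c 0.38 269 231 [ 0.554 -0.153  0.06 ]
pin1 0.88 378 295 [0.68  0.123 0.046]
pin1 0.84 344 289 [0.676 0.046 0.046]
pin1 0.72 275 275 [ 0.663 -0.116  0.045]
pin1 0.63 308 283 [ 0.672 -0.037  0.044]
kit_bay 0.92 226 227 [ 0.519 -0.282  0.002]
kit_cutout 0.65 190 215 [ 0.5   -0.384  0.009]
kit_cutout 0.47 267 233 [ 0.559 -0.157  0.058]
tin_in 0.6
[... 328 characters left out ...]
.038]
{'clock': 1.2, 'joint_pos': array([ 1.33998232e+00,  2.40584847e-01,  5.00670193e-03,  1.33520874e+00,
       -2.12438132e-05,  1.57079360e+00]), 'joint_vel': array([ 0.00026668,  0.00287338,  0.00146561,  0.00118081,  0.00070828,
       -0.00097726]), 'tau': array([-1.87292276e-04, -3.72219729e+01,  2.52691376e+01,  1.32104109e-03,
       -1.50022629e-04,  2.46083090e-06]), 'eef_pos': array([0.11439114, 0.48673814, 0.2313166 ]), 'tool_rot': array([1.15149640e-01, 9.93348157e-01, 3.46617348e-06, 1.10948493e-05]), 'ft_force': array([-0.62589196,  0.04947461,  0.12826147]), 'ft_torque': array([-0.00151575,  0.00857151,  0.01012524]), 'grasp_force': 0.0, 'grip_width': 0.08513400430383317}
```

View pics/top0.png

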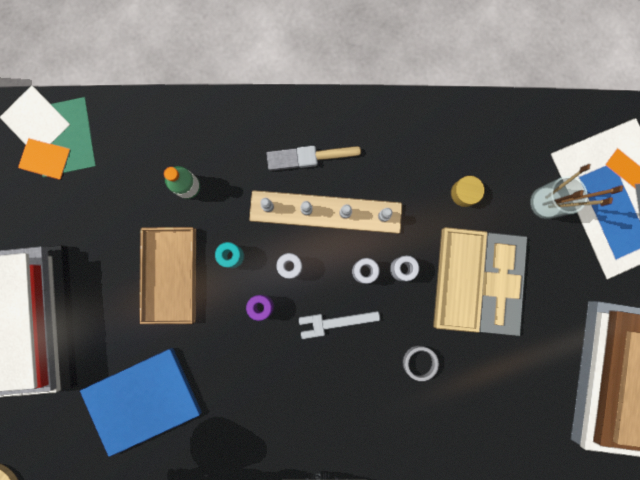

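View pics/scene0.png

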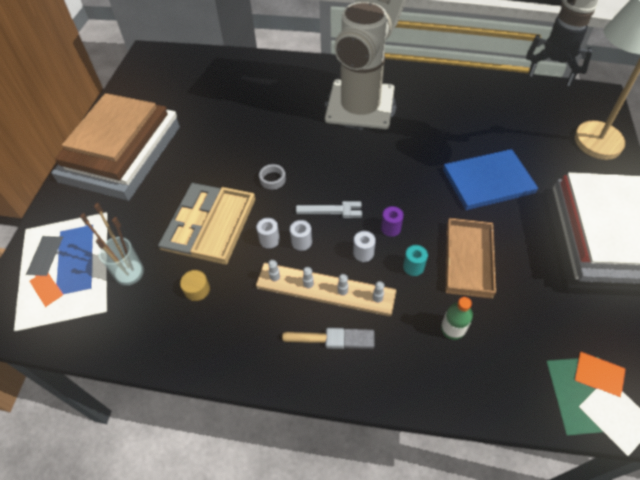

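Candidates at (289,265), (366,270) and (405,268) in the top view are bare-aluminium grey tubes, so they are the sleeves. (228,255) is turquoise and (259,308) purple, so both are look-alikes. The grey ring at (421,363) is the tape. Next I'll confirm this in one crop and measure everything.

```bash
cat >> h.py <<'E'
def project(p,P):
    Rm,t=pose(p); c=(np.asarray(P,float)-t)@Rm; s=c[...,:2]/c[...,2:3]
    s=s*(1+float(p['k1'])*(s**2).sum(-1,keepdims=True)); K=np.array(p['K'])
    return s*[K[0,0],K[1,1]]+[K[0,2],K[1,2]]
def ortho(p,z,x0,x1,y0,y1,mm=1.0):
    """image seen from above at plane z: rows = x1 down to x0, cols = y1 to y0"""
    xs=np.arange(x1,x0,-mm/1000); ys=np.arange(y1,y0,-mm/1000)
    X,Y=np.meshgrid(xs,ys,indexing='ij')
    m=project(p,np.stack([X,Y,np.full_like(X,z)],-1)).astype(np.float32)
    return cv2.remap(p['image'],m[...,0],m[...,1],cv2.INTER_LINEAR)
def sleeves(p,zt=0.06):
    """top-face circles of grey sleeves standing with top at zt: centre xy + radius"""
    g=ortho(p,zt,0.25,0.78,-0.55,0.5); hsv=cv2.cvtColor(g,cv2.COLOR_BGR2HSV)
    m=((hsv[...,1]<60)&(hsv[...,2]>120)).astype(np.uint8)*255
    gr=cv2.GaussianBlur(cv2.cvtColor(g,cv2.COLOR_BGR2GRAY),(5,5),1)
    c=cv2.HoughCircles(gr,cv2.HOUGH_GRADIENT_ALT,1,30,param1=100,param2=0.6,minRadius=22,maxRadius=28)
    out=[]
    for x,y,r in ([] if c is None else c[0]):
        out.append((0.78-y/1000,0.5-x/1000,r,int(np.median(hsv[int(y)-int(r*.7),int(x)][1])),m[int(y-r):int(y+r),int(x-r):int(x+r)].mean()/255))
    return out
E
python3 - <<'E'
from h import *
p=cam('top'); 
for s in sleeves(p): print(np.round(s,3))
W=cloud(p); z=W[...,2]
m=((z>0.045)&(z<0.075)&(W[...,0]<0.62)&(W[...,0]>0.35)&(np.abs(W[...,1])<0.25)).astype(np.uint8)
n,l,st,ce=cv2.connectedComponentsWithStats(m)
for i in range(1,n):
    if st[i,4]>60:
        uv=np.argwhere(l==i)[:,::-1]; q=np.array([at_z(p,u,0.06)[:2] for u in uv]); (c,r)=cv2.minEnclosingCircle((q*1000).astype(np.float32))
        print('top blob',ce[i].round(0),np.round(c,1),round(r,1),np.nanmedian(z[l==i]).round(4))
a=ortho(p,0.06,0.36,0.62,-0.24,0.24,0.6); cv2.imwrite('pics/sl.png',a)
b=ortho(p,0.02,0.4,0.72,-0.52,0.0,0.7); cv2.imwrite('pics/kit.png',b)
def rect(zp,xr,yr,f,name):
    g=ortho(p,zp,*xr,*yr,0.5); h=cv2.cvtColor(g,cv2.COLOR_BGR2HSV); m=f(h).astype(np.uint8)
    m=cv2.morphologyEx(m,cv2.MORPH_CLOSE,np.ones((15,15))); m=cv2.morphologyEx(m,cv2.MORPH_OPEN,np.ones((15,15)))
    c=max(cv2.findContours(m,0,2)[0],key=cv2.contourArea); (u,v),wh,an=cv2.minAreaRect(c)
    B=cv2.boxPoints(((u,v),wh,an)); B=np.stack([xr[1]-B[:,1]*.0005,yr[1]-B[:,0]*.0005],1)
    print(name,'c',round(xr[1]-v*.0005,4),round(yr[1]-u*.0005,4),'size',np.round(np.array(wh)*.5,1),'ang',round(an,2)); print(B.round(4).tolist())
wood=lambda h:(h[...,0]>8)&(h[...,0]<30)&(h[...,1]>50)&(h[...,2]>90)
lit=lambda h:(h[...,2]>75)
rect(0.016,(0.58,0.74),(-0.22,0.2),wood,'plate')
rect(0.025,(0.36,0.68),(-0.5,-0.22),lit,'kit')
rect(0.028,(0.38,0.66),(0.24,0.46),wood,'tin')
E
```

```text
[ 0.541 -0.162 25.105  9.     0.676]
[  0.567   0.2    25.072 196.      0.   ]
[ 0.545  0.076 25.213  8.     0.665]
[4.6000e-01 1.3600e-01 2.4884e+01 1.4100e+02 0.0000e+00]
[ 0.535 -0.081 25.491  9.     0.643]
[ 0.349 -0.189 25.622 26.     0.199]
[7.2100e-01 3.0500e-01 2.6201e+01 1.5500e+02 2.0000e-03]
[ 0.534 -0.196 23.859  9.     0.232]
top blob [228. 255.] [566.  198.3] 25.1 0.0595
top blob [288. 266.] [544.2  75.6] 24.9 0.0596
top blob [406. 268.] [ 539.2 -160.9] 25.8 0.0594
top blob [366. 271.] [534.1 -80.3] 25.1 0.0594
top blob [258. 308.] [460.3 135.2] 25.5 0.0595
plate c 0.6613 -0.0 size [323.8  68.8] ang 4.64
[[0.6401000022888184, 0.16410000622272491], [0.7087000012397766, 0.15860000252723694], [0.6825000047683716, -0.16419999301433563], [0.6139000058174133, -0.15860000252723694]]
kit c 0.5137 -0.3236 size [189.3 215.8] ang 5.76
[[0.415800005197525, -0.21860000491142273], [0.6305999755859375, -0.2401999980211258], [0.6115999817848206, -0.428600013256073], [0.3968000113964081, -0.40689998865127563]]
tin c 0.5262 0.3307 size [203.1 118.2] ang 89.24
[[0.6269999742507935, 0.3910999894142151], [0.6284999847412109, 0.27300000190734863], [0.4253999888896942, 0.2703000009059906], [0.423799991607666, 0.38839998841285706]]
```

View pics/sl.png

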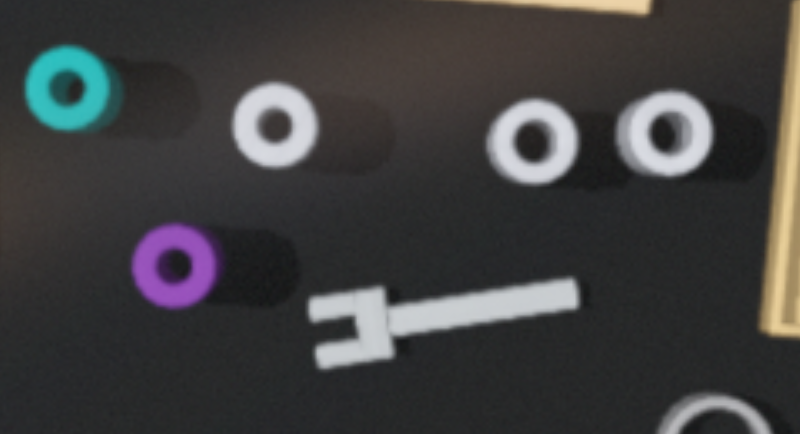

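View pics/kit.png

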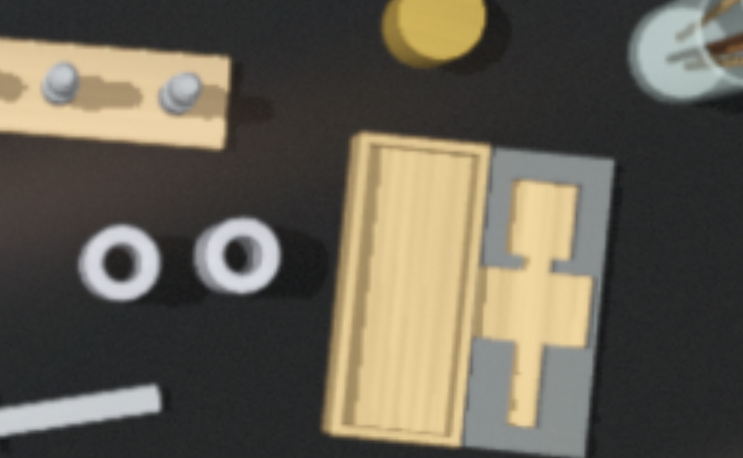

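The crops confirm the three grey sleeves at (275,125), (533,141) and (670,133) in the sleeve crop. The kit's wide head pocket is at its far (+x) end. I'm moving toward sleeve A.

```bash
cat >> h.py <<'E'
def go(x,y,z,ang=None):
    """print: turn about tool z to bring closing line to world angle ang (deg, mod 180), then shift in (turned) tool axes, mm"""
    o=bot.get_obs(); Rt=R.from_quat(o['tool_rot']).as_matrix(); yt=Rt[:,1]; a=np.arctan2(yt[1],yt[0])
    tilt=np.degrees(np.arccos(-Rt[2,2]))
    if ang is None: w=0
    else:
        w=a-np.radians(ang); w=(w+np.pi/2)%np.pi-np.pi/2
    R2=Rt@R.from_rotvec([0,0,w]).as_matrix(); d=R2.T@(np.array([x,y,z])-o['eef_pos'])*1000
    print('turn wz',round(w,4),'shift',d.round(1),'now',o['eef_pos'].round(4),'ang',round(np.degrees(a),2),'tilt',round(tilt,2),'q6',round(o['joint_pos'][5],2),'t',round(o['clock'],1))
E
python3 -m creep '[[[-51,-30,0],[0,0,0]],[[-51,-30,0],[0,0,0]],[[-51,-30,0],[0,0,0]],[[-51,-30,0],[0,0,0]],[[-51,-30,0],[0,0,0]],[[-51,-30,0],[0,0,0]],[[-51,-30,0],[0,0,0]],[[-51,-30,0],[0,0,0]],[[-51,-30,0],[0,0,0]],[[-51,-30,0],[0,0,0]],[[0,0,0],[0,0,0]],[[0,0,0],[0,0,0]]]' 85
python3 -m creep '[[[0,0,0],[0,0,0.142]],[[0,0,0],[0,0,0.142]],[[0,0,0],[0,0,0.142]],[[0,0,0],[0,0,0.142]],[[0,0,0],[0,0,0.142]],[[0,0,0],[0,0,0.142]],[[0,0,0],[0,0,0.142]],[[0,0,0],[0,0,0.142]],[[0,0,0],[0,0,0.142]],[[0,0,0],[0,0,0.142]],[[0,0,0],[0,0,0]]]'
python3 - <<'E'
from h import *
go(.545,.0755,.2,-4.65)
p=cam('wrist'); cv2.imwrite('pics/w1.png',p['image']); print(np.array(p['tool_from_camera']).round(3), p['K'][0][0])
E
```

```text
clock: 2.75
eef_pos: [0.5417, 0.078, 0.2309]
tool_rot: [0.115, 0.993, 0.0, -0.001]
ft_force: [0.4, -0.1, -0.2]
grip_width: 0.0854
grasp_force: 0.0
clock: 4.12
eef_pos: [0.5412, 0.0795, 0.2318]
tool_rot: [0.733, 0.68, 0.0, -0.0]
ft_force: [0.6, 0.4, 0.4]
grip_width: 0.0848
grasp_force: 0.0
turn wz 0.0054 shift [-3.7  4.1 31.8] now [0.5412 0.0795 0.2318] ang -4.34 tilt 0.02 q6 1.79 t 4.1
[[ 0.    -0.954 -0.301  0.078]
 [ 1.     0.     0.     0.   ]
 [-0.    -0.301  0.954 -0.142]
 [ 0.     0.     0.     1.   ]] 335.9059402155133
```

View pics/w1.png

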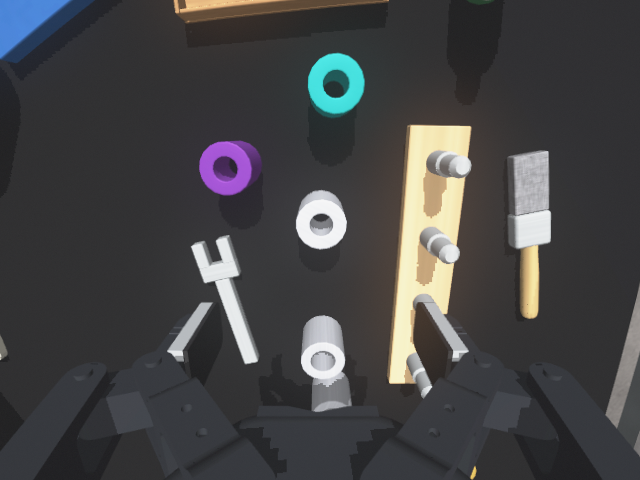

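The wrist view shows sleeve A at (321,220), sleeve B at (322,360), pin tips at (460,166) and (450,252), and the purple and turquoise look-alikes. I'll measure from here.

```bash
cat >> h.py <<'E'
PC=np.array([0.6613,0.0]); PD=np.array([np.sin(np.radians(4.64)),np.cos(np.radians(4.64))])
def pins_est(): return [PC+PD*s for s in (-.123,-.041,.041,.123)]
def tipspot(p,q,z=0.08,half=.02):
    """bright/grey pin-tip face near q on plane z: hough circles"""
    g=ortho(p,z,q[0]-half,q[0]+half,q[1]-half,q[1]+half,0.25); gr=cv2.GaussianBlur(cv2.cvtColor(g,cv2.COLOR_BGR2GRAY),(7,7),1.5)
    c=cv2.HoughCircles(gr,cv2.HOUGH_GRADIENT_ALT,1,200,param1=60,param2=0.5,minRadius=14,maxRadius=44)
    return g,[] if c is None else [(q[0]+half-y*.00025,q[1]+half-x*.00025,r*.25) for x,y,r in c[0]]
E
python3 - <<'E'
from h import *
t=cam('top'); w=cam('wrist'); s=cam('scene')
for n,p in (('top',t),('wrist',w),('scene',s)):
    print(n,[tuple(np.round(c[:3],4)) for c in sleeves(p) if c[4]>.3])
    T=[]
    for q in pins_est():
        g,c=tipspot(p,q); T.append(g); print('  pin est',q.round(4),np.round(c,4).tolist())
    cv2.imwrite(f'pics/tip_{n}.png',np.hstack(T))
    for r in vision.place_of(p,'pin1')[:5]: print('  net foot',round(r['score'],2),at_z(p,r['position'],.016).round(4)[:2])
a=np.vstack([cv2.imread(f'pics/tip_{n}.png') for n in('top','wrist','scene')]); cv2.imwrite('pics/tips.png',a); print(a.shape)
E
```

```text
top [(np.float32(0.54), np.float32(-0.162), np.float32(24.9442)), (np.float32(0.535), np.float32(-0.081), np.float32(25.2291))]
  pin est [ 0.6513 -0.1226] []
  pin est [ 0.658  -0.0409] []
  pin est [0.6646 0.0409] []
  pin est [0.6713 0.1226] []
  net foot 0.87 [ 0.664  -0.0403]
  net foot 0.84 [ 0.6473 -0.1315]
  net foot 0.81 [0.6643 0.0436]
wrist [(np.float32(0.545), np.float32(0.078), np.float32(24.8862)), (np.float32(0.535), np.float32(-0.079), np.float32(24.7105))]
  pin est [ 0.6513 -0.1226] []
  pin est [ 0.658  -0.0409] []
  pin est [0.6646 0.0409] [[0.6644, 0.0429, 7.3394]]
  pin est [0.6713 0.1226] [[0.671, 0.1241, 7.0661]]
  net foot 0.83 [ 0.65   -0.1172]
  net foot 0.79 [0.663  0.0421]
  net foot 0.68 [ 0.6607 -0.0383]
  net foot 0.58 [0.668  0.1235]
scene [(np.float32(0.535), np.float32(-0.08), np.float32(25.6166)), (np.float32(0.544), np.float32(0.076), np.float32(25.5114)), (np.float32(0.373), np.float32(-0.187), np.float32(25.3219)), (np.float32(0.541), np.float32(-0.164), np.float32(25.102)), (np.float32(0.582), np.float32(0.079), np.float32(23.9951))]
  pin est [ 0.6513 -0.1226] []
  pin est [ 0.658  -0.0409] [[0.6597, -0.0399, 9.1166]]
  pin est [0.6646 0.0409] []
  pin est [0.6713 0.1226] []
  net foot 0.84 [ 0.6494 -0.1299]
  net foot 0.77 [0.6685 0.0335]
  net foot 0.66 [ 0.663  -0.0389]
  net foot 0.6 [0.6675 0.1203]
  net foot 0.41 [0.5295 0.0684]
(483, 644, 3)
```

View pics/tips.png

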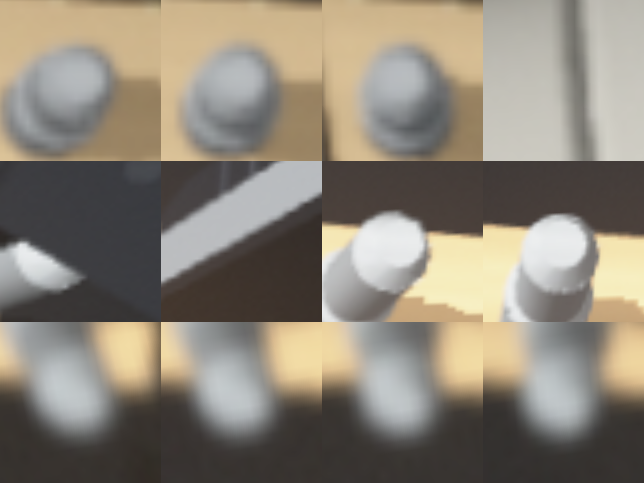

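```bash
python3 -m creep '[[[-1.2,4,52],[0,0,0.005]],[[-1.2,0,52],[0,0,0]],[[0,0,52],[0,0,0]],[[0,0,35],[0,0,0]],[[0,0,12.8],[0,0,0]],[[0,0,0],[0,0,0]],[[0,0,0],[0,0,0]]]'
python3 - <<'E'
from h import *
go(.545,.0768,.028,-4.65)
E
python3 -m creep '[[[0,0,0],[0,0,0]],[[0,0,0],[0,0,0]],[[0,0,0],[0,0,0]],[[0,0,0],[0,0,0]],[[0,0,0],[0,0,0]],[[0,0,0],[0,0,0]],[[0,0,0],[0,0,0]],[[0,0,0],[0,0,0]]]' 40
```

```text
clock: 5.35
eef_pos: [0.5476, 0.0755, 0.0293]
tool_rot: [0.736, 0.676, 0.001, 0.001]
ft_force: [0.7, -0.4, 0.2]
grip_width: 0.0851
grasp_force: 0.0
turn wz -0.0038 shift [ 1.1 -2.7  1.3] now [0.5476 0.0755 0.0293] ang -4.87 tilt 0.19 q6 1.79 t 5.3
clock: 6.35
eef_pos: [0.5465, 0.0754, 0.029]
tool_rot: [0.737, 0.676, 0.001, 0.0]
ft_force: [-1.8, -0.2, 6.2]
grip_width: 0.0483
grasp_force: 62.3
```

```bash
python3 -m creep '[[[0,0,-35],[0,0,0]],[[0,0,-40],[0,0,0]],[[0,0,-30],[0,0,0]],[[0,0,0],[0,0,0]]]' >/dev/null
python3 - <<'E'
from h import *
go(.6715,.1217,.135,-4.65)
E
```

```text
turn wz -0.0038 shift [ 56.  119.4   0.7] now [0.5479 0.0756 0.135 ] ang -4.87 tilt 0.33 q6 1.79 t 6.8
```

```bash
python3 -m creep '[[[14,30,0],[0,0,-0.004]],[[14,30,0],[0,0,0]],[[14,30,0],[0,0,0]],[[14,29.5,0],[0,0,0]],[[0,0,0],[0,0,0]],[[0,0,0],[0,0,0]]]'
python3 - <<'E'
from h import *
go(.6715,.1217,.115,-4.65)
for n in('scene','top'):
    p=cam(n); print(n,[tuple(np.round(c[:3],4)) for c in sleeves(p,0.166) if c[4]>.3])
E
```

```text
clock: 7.6
eef_pos: [0.6681, 0.121, 0.1299]
tool_rot: [0.735, 0.678, -0.002, -0.001]
ft_force: [-0.2, 0.0, -2.5]
grip_width: 0.0485
grasp_force: 63.4
turn wz 0.0002 shift [ 1.   3.4 14.9] now [0.6681 0.121  0.1299] ang -4.64 tilt 0.27 q6 1.83 t 7.6
scene [(np.float32(0.609), np.float32(-0.06), np.float32(23.0437)), (np.float32(0.613), np.float32(-0.133), np.float32(23.2766))]
top [(np.float32(0.532), np.float32(-0.069), np.float32(23.2534)), (np.float32(0.659), np.float32(-0.404), np.float32(26.2111))]h.py:46: RuntimeWarning: Mean of empty slice.
  out.append((0.78-y/1000,0.5-x/1000,r,int(np.median(hsv[int(y)-int(r*.7),int(x)][1])),m[int(y-r):int(y+r),int(x-r):int(x+r)].mean()/255))
  ret = ret.dtype.type(ret / rcount)
```

```bash
python3 -m creep '[[[1,3.4,0],[0,0,0]],[[0,0,0],[0,0,0]],[[0,0,0],[0,0,0]]]' | sed -n 2,4p
python3 -m creep '[[[0,0,8],[0,0,0]],[[0,0,8],[0,0,0]],[[0,0,6],[0,0,0]],[[0,0,6],[0,0,0]],[[0,0,0],[0,0,0]],[[0,0,0],[0,0,0]]]'
```

```text
eef_pos: [0.6731, 0.122, 0.1328]
tool_rot: [0.735, 0.678, 0.0, 0.0]
ft_force: [0.1, 0.8, -2.8]
clock: 8.82
eef_pos: [0.6733, 0.1221, 0.1046]
tool_rot: [0.735, 0.678, 0.0, 0.0]
ft_force: [-0.3, -1.2, -2.7]
grip_width: 0.0484
grasp_force: 63.5
```

```bash
python3 -m creep '[[[0,-1.5,0],[0,0,0]],[[0,0,6],[0,0,0]],[[0,0,6],[0,0,0]],[[0,0,6],[0,0,0]],[[0,0,4],[0,0,0]],[[0,0,0],[0,0,0]],[[0,0,0],[0,0,0]]]'
```

```text
clock: 9.7
eef_pos: [0.6718, 0.1222, 0.0826]
tool_rot: [0.735, 0.678, 0.0, 0.0]
ft_force: [-0.3, 0.6, -1.7]
grip_width: 0.0484
grasp_force: 63.4
```

```bash
python3 -m creep '[[[0,0,4],[0,0,0]],[[0,0,4],[0,0,0]],[[0,0,3],[0,0,0]],[[0,0,0],[0,0,0]],[[0,0,0],[0,0,0]]]'
```

```text
clock: 10.32
eef_pos: [0.672, 0.1224, 0.076]
tool_rot: [0.735, 0.678, 0.001, 0.001]
ft_force: [-7.0, -0.8, 15.8]
grip_width: 0.0486
grasp_force: 65.1
```

```bash
python3 -m creep '[[[0,0,-5],[0,0,0]],[[0,0,0],[0,0,0]]]' | sed -n 2,4p
python3 -m creep '[[[0,0,0],[0,0,0]],[[0,0,0],[0,0,0]],[[0,0,0],[0,0,0]],[[0,0,0],[0,0,0]],[[0,0,-20],[0,0,0]],[[0,0,-50],[0,0,0]],[[0,0,-50],[0,0,0]],[[0,0,0],[0,0,0]]]' 85
python3 - <<'E'
from h import *
go(.535,-.079,.2,-4.65)
w=cam('wrist'); t=cam('top'); s=cam('scene')
cv2.imwrite('pics/w2.png',np.hstack([w['image'][100:400,120:520],cv2.resize(s['image'][180:330,260:460],(400,300))]))
for n,p in(('w',w),('t',t),('s',s)):
  for z in (.06,.107): print(n,z,[tuple(np.round(c[:3],4).tolist()) for c in sleeves(p,z) if c[4]>.2])
W=cloud(t); m=(abs(W[...,0]-.6715)<.03)&(abs(W[...,1]-.1224)<.03); print(np.nanpercentile(W[...,2][m],[50,80,95]))
for q in pins_est(): print('pin',np.round(tipspot(w,q)[1],4).tolist())
E
```

```text
eef_pos: [0.672, 0.1223, 0.0768]
tool_rot: [0.735, 0.678, 0.0, 0.0]
ft_force: [0.3, -0.1, 0.6]
clock: 11.58
eef_pos: [0.6747, 0.1227, 0.2029]
tool_rot: [0.735, 0.678, 0.005, 0.003]
ft_force: [0.4, 0.5, 0.3]
grip_width: 0.0848
grasp_force: 0.0
turn wz 0.0001 shift [-212.4 -122.9    0.9] now [0.6747 0.1227 0.2029] ang -4.64 tilt 0.66 q6 1.83 t 11.6
w 0.06 [(0.7120000123977661, 0.2849999964237213, 24.079099655151367)]
w 0.107 [(0.671999990940094, 0.12300000339746475, 24.65019989013672)]
t 0.06 [(0.5400000214576721, -0.16099999845027924, 24.9512996673584), (0.5360000133514404, -0.07999999821186066, 25.49839973449707)]
t 0.107 [(0.5339999794960022, -0.07500000298023224, 24.58300018310547), (0.5389999747276306, -0.15299999713897705, 23.829099655151367), (0.3569999933242798, -0.17900000512599945, 25.144399642944336)]
s 0.06 [(0.5410000085830688, -0.16099999845027924, 25.700599670410156), (0.5350000262260437, -0.08100000023841858, 25.440500259399414), (0.37400001287460327, -0.1889999955892563, 25.422800064086914), (0.6449999809265137, 0.12300000339746475, 26.38450050354004), (0.5759999752044678, -0.1469999998807907, 25.261699676513672), (0.5730000138282776, -0.07000000029802322, 23.87420082092285)]
s 0.107 [(0.5720000267028809, -0.14800000190734863, 24.430500030517578), (0.5680000185966492, -0.07199999690055847, 24.34079933166504), (0.41499999165534973, -0.17399999499320984, 24.37150001525879), (0.6729999780654907, 0.12300000339746475, 25.18280029296875), (0.6079999804496765, -0.13500000536441803, 23.76580047607422), (0.6039999723434448, -0.06199999898672104, 23.419300079345703)]
[0.64480152 0.64700213 0.65019369]
pin []
pin []
pin [[0.6651, 0.0466, 9.4068]]
pin [[0.6715, 0.1211, 5.3213]]
```

View pics/w2.png

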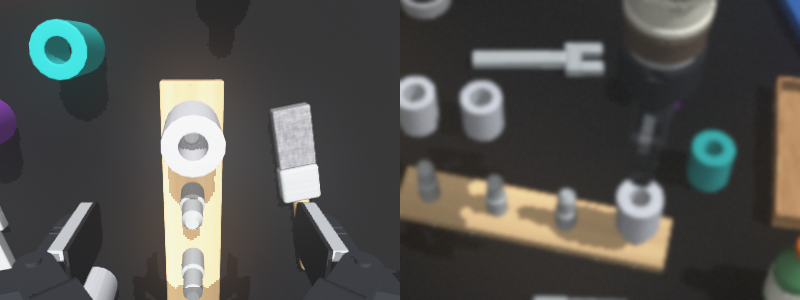

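Sleeve A rests on pin 4's step, top at about 0.107, so it looks like a 22 mm bore. Next is sleeve B.

```bash
python3 -m creep '[[[-42.4,-24.5,0],[0,0,0]],[[-42.4,-24.5,0],[0,0,0]],[[-42.4,-24.5,0],[0,0,0]],[[-42.4,-24.5,0],[0,0,0]],[[-42.4,-24.5,0],[0,0,0]],[[0,0,0],[0,0,0]],[[0,0,0],[0,0,0]]]'|sed -n 2p
python3 - <<'E'
from h import *
w=cam('wrist'); print([tuple(np.round(c[:3],4).tolist()) for c in sleeves(w) if c[4]>.2])
go(.5355,-.080,.029,-4.65)
for q in pins_est(): print('pin',np.round(tipspot(w,q)[1],4).tolist())
E
```

```text
eef_pos: [0.5321, -0.079, 0.1955]
[(0.5350000262260437, -0.07900000363588333, 24.683700561523438), (0.5410000085830688, -0.16099999845027924, 24.462900161743164)]
turn wz 0.0008 shift [ -1.3   3.3 166.6] now [ 0.5325 -0.0785  0.1956] ang -4.6 tilt 0.08 q6 1.5 t 12.7
pin [[0.6491, -0.1193, 9.6636]]
pin [[0.655, -0.0396, 9.801]]
pin [[0.6621, 0.0404, 9.736]]
pin []
```

```bash
python3 -m creep '[[[-1,3.3,50],[0,0,0]],[[0,0,50],[0,0,0]],[[0,0,40],[0,0,0]],[[0,0,20],[0,0,0]],[[0,0,6],[0,0,0]],[[0,0,0],[0,0,0]],[[0,0,0],[0,0,0]]]'|sed -n 2,4p
python3 -m creep '[[[0,0,0],[0,0,0]],[[0,0,0],[0,0,0]],[[0,0,0],[0,0,0]],[[0,0,0],[0,0,0]],[[0,0,0],[0,0,0]],[[0,0,0],[0,0,0]],[[0,0,0],[0,0,0]],[[0,0,0],[0,0,0]]]' 40
python3 -m creep '[[[0,0,-35],[0,0,0]],[[0,0,-40],[0,0,0]],[[0,0,-32],[0,0,0]],[[0,0,0],[0,0,0]],[[0,0,0],[0,0,0]]]' |sed -n 2,6p
python3 - <<'E'
from h import *
go(.6585,-.0409,.135,-4.65)
E
```

```text
eef_pos: [0.5369, -0.0803, 0.0316]
tool_rot: [0.735, 0.678, 0.001, 0.001]
ft_force: [-0.6, 0.0, -0.3]
clock: 14.52
eef_pos: [0.5361, -0.0806, 0.0315]
tool_rot: [0.735, 0.678, 0.0, 0.001]
ft_force: [-1.4, -0.2, 6.0]
grip_width: 0.0479
grasp_force: 63.3
eef_pos: [0.5345, -0.0803, 0.136]
tool_rot: [0.735, 0.678, -0.001, -0.001]
ft_force: [-0.1, 0.1, -2.9]
grip_width: 0.0479
grasp_force: 63.1
turn wz 0.0001 shift [ 49.4 120.4   0.7] now [ 0.5345 -0.0803  0.136 ] ang -4.64 tilt 0.15 q6 1.5 t 15.2
```

```bash
python3 -m creep '[[[12.4,30.1,0],[0,0,0]],[[12.4,30.1,0],[0,0,0]],[[12.4,30.1,0],[0,0,0]],[[12.4,30.1,0],[0,0,0]],[[0,0,0],[0,0,0]],[[0,0,0],[0,0,0]],[[0,0,0],[0,0,0]],[[0,0,0],[0,0,0]]]'|sed -n 2,4p
python3 - <<'E'
from h import *
go(.6585,-.0409,.105,-4.65)
E
```

```text
eef_pos: [0.659, -0.0411, 0.1376]
tool_rot: [0.735, 0.678, -0.0, -0.0]
ft_force: [0.3, 0.3, -2.2]
turn wz -0.0004 shift [ 0.2 -0.5 32.6] now [ 0.659  -0.0411  0.1376] ang -4.67 tilt 0.02 q6 1.59 t 16.1
```

```bash
python3 -m creep '[[[0,-0.4,10],[0,0,0]],[[0,0,10],[0,0,0]],[[0,0,7],[0,0,0]],[[0,0,6],[0,0,0]],[[0,0,0],[0,0,0]],[[0,0,0],[0,0,0]]]'|sed -n 2,4p
python3 -m creep '[[[0,0,6],[0,0,0]],[[0,0,6],[0,0,0]],[[0,0,6],[0,0,0]],[[0,0,4],[0,0,0]],[[0,0,4],[0,0,0]],[[0,0,3],[0,0,0]],[[0,0,3],[0,0,0]],[[0,0,0],[0,0,0]],[[0,0,0],[0,0,0]]]'|sed -n 2,4p
```

```text
eef_pos: [0.6595, -0.0407, 0.1047]
tool_rot: [0.735, 0.678, 0.0, 0.0]
ft_force: [-0.4, -1.1, -2.4]
eef_pos: [0.6591, -0.0407, 0.0724]
tool_rot: [0.735, 0.678, -0.0, -0.0]
ft_force: [0.0, 0.9, -2.6]
```

```bash
python3 -m creep '[[[0,0,6],[0,0,0]],[[0,0,6],[0,0,0]],[[0,0,6],[0,0,0]],[[0,0,5],[0,0,0]],[[0,0,3],[0,0,0]],[[0,0,0],[0,0,0]],[[0,0,0],[0,0,0]]]'|sed -n 2,4p
```

```text
eef_pos: [0.659, -0.0407, 0.0475]
tool_rot: [0.735, 0.678, 0.0, 0.0]
ft_force: [-5.4, 1.1, 5.1]
```

Sleeve B is fully down. I'm releasing it and going to C.

```bash
python3 -m creep '[[[0,0,0],[0,0,0]],[[0,0,0],[0,0,0]],[[0,0,0],[0,0,0]],[[0,0,0],[0,0,0]],[[0,0,-30],[0,0,0]],[[0,0,-60],[0,0,0]],[[0,0,-60],[0,0,0]],[[0,0,0],[0,0,0]]]' 85|sed -n 2,4p
python3 - <<'E'
from h import *
t=cam('top'); s=cam('scene')
for n,p in(('t',t),('s',s)):
  for z in (.06,.076,.107): print(n,z,[tuple(np.round(c[:3],4).tolist()) for c in sleeves(p,z) if c[4]>.4])
go(.5405,-.1615,.2,-4.65)
E
```

```text
eef_pos: [0.663, -0.041, 0.204]
tool_rot: [0.735, 0.678, 0.005, 0.005]
ft_force: [0.4, -0.1, -0.2]
t 0.06 [(0.6819999814033508, 0.12700000405311584, 26.13680076599121)]
t 0.076 [(0.6790000200271606, 0.125, 25.72909927368164)]
t 0.107 [(0.6740000247955322, 0.12200000137090683, 24.924100875854492)]
s 0.06 [(0.6449999809265137, 0.12300000339746475, 26.520200729370117), (0.6499999761581421, -0.04399999976158142, 25.575599670410156), (0.5400000214576721, -0.1599999964237213, 24.92729949951172), (0.5770000219345093, -0.1469999998807907, 24.499099731445312)]
s 0.076 [(0.6539999842643738, 0.12300000339746475, 26.36090087890625), (0.5519999861717224, -0.15600000321865082, 25.29840087890625), (0.6589999794960022, -0.041999999433755875, 25.215299606323242), (0.5879999995231628, -0.1420000046491623, 23.844200134277344)]
s 0.107 [(0.6729999780654907, 0.12300000339746475, 25.558399200439453), (0.6769999861717224, -0.03700000047683716, 24.355899810791016), (0.5730000138282776, -0.1469999998807907, 24.95800018310547), (0.6079999804496765, -0.1340000033378601, 23.584299087524414)]
turn wz 0.0002 shift [-130.  -109.2   -2.7] now [ 0.6598 -0.0408  0.1976] ang -4.64 tilt 0.14 q6 1.59 t 20.0
```

```bash
python3 -m creep '[[[-43.3,-36.4,0],[0,0,0]],[[-43.3,-36.4,0],[0,0,0]],[[-43.3,-36.4,0],[0,0,0]],[[0,0,0],[0,0,0]],[[0,0,0],[0,0,0]],[[0,0,0],[0,0,0]],[[0,0,0],[0,0,0]]]'|sed -n 2p
python3 - <<'E'
from h import *
w=cam('wrist'); print([tuple(np.round(c[:3],4).tolist()) for c in sleeves(w) if c[4]>.2])
t=cam('top'); print([tuple(np.round(c[:3],4).tolist()) for c in sleeves(t) if c[4]>.4])
go(.5405,-.161,.030,-4.65)
E
```

```text
eef_pos: [0.5406, -0.1604, 0.196]
[(0.5400000214576721, -0.16099999845027924, 24.61709976196289), (0.6660000085830688, -0.03999999910593033, 25.67959976196289), (0.367000013589859, -0.1850000023841858, 24.807300567626953)]
[(0.6819999814033508, 0.12700000405311584, 26.164600372314453), (0.6620000004768372, -0.041999999433755875, 25.2322998046875), (0.5400000214576721, -0.1599999964237213, 24.607900619506836)]
turn wz 0.0016 shift [ -0.4   0.2 166.2] now [ 0.5404 -0.1606  0.1962] ang -4.56 tilt 0.02 q6 1.36 t 21.0
```

```bash
python3 -m creep '[[[0,0,50],[0,0,0]],[[0,0,50],[0,0,0]],[[0,0,40],[0,0,0]],[[0,0,20],[0,0,0]],[[0,0,6],[0,0,0]],[[0,0,0],[0,0,0]],[[0,0,0],[0,0,0]]]'|sed -n 2,4p
python3 -m creep '[[[0,0,0],[0,0,0]],[[0,0,0],[0,0,0]],[[0,0,0],[0,0,0]],[[0,0,0],[0,0,0]],[[0,0,0],[0,0,0]],[[0,0,0],[0,0,0]],[[0,0,0],[0,0,0]],[[0,0,0],[0,0,0]]]' 40
python3 -m creep '[[[0,0,-35],[0,0,0]],[[0,0,-40],[0,0,0]],[[0,0,-32],[0,0,0]],[[0,0,0],[0,0,0]],[[0,0,0],[0,0,0]],[[0,0,0],[0,0,0]]]' |sed -n 2,6p
python3 - <<'E'
from h import *
go(.6518,-.1224,.135,-4.65)
E
```

```text
eef_pos: [0.5411, -0.1616, 0.0319]
tool_rot: [0.735, 0.678, 0.001, 0.001]
ft_force: [-0.1, 0.9, -0.0]
clock: 22.85
eef_pos: [0.5404, -0.1616, 0.0318]
tool_rot: [0.735, 0.678, 0.0, 0.001]
ft_force: [-0.9, 0.2, 5.5]
grip_width: 0.0492
grasp_force: 61.5
eef_pos: [0.5384, -0.161, 0.1353]
tool_rot: [0.735, 0.678, -0.001, -0.002]
ft_force: [0.0, 0.9, -3.1]
grip_width: 0.0489
grasp_force: 63.1
turn wz 0.0001 shift [ 4.760e+01  1.099e+02 -1.000e-01] now [ 0.5384 -0.161   0.1353] ang -4.64 tilt 0.24 q6 1.36 t 23.6
```

```bash
python3 -m creep '[[[11.9,27.3,0],[0,0,0]],[[11.9,27.3,0],[0,0,0]],[[11.9,27.3,0],[0,0,0]],[[11.9,27.3,0],[0,0,0]],[[0,0,0],[0,0,0]],[[0,0,0],[0,0,0]],[[0,0,0],[0,0,0]],[[0,0,0],[0,0,0]],[[0,0,0],[0,0,0]]]'|sed -n 2,4p
python3 - <<'E'
from h import *
go(.6518,-.1224,.105,-4.65)
E
```

```text
eef_pos: [0.6524, -0.1231, 0.1379]
tool_rot: [0.735, 0.678, 0.0, 0.0]
ft_force: [0.2, 0.5, -2.1]
turn wz -0.0003 shift [ 0.6 -0.6 32.9] now [ 0.6524 -0.1231  0.1379] ang -4.67 tilt 0.02 q6 1.47 t 24.7
```

```bash
python3 -m creep '[[[0.5,-0.6,10],[0,0,0]],[[0,0,10],[0,0,0]],[[0,0,7],[0,0,0]],[[0,0,6],[0,0,0]],[[0,0,0],[0,0,0]],[[0,0,0],[0,0,0]]]'|sed -n 2,4p
python3 -m creep '[[[0,0,6],[0,0,0]],[[0,0,6],[0,0,0]],[[0,0,6],[0,0,0]],[[0,0,4],[0,0,0]],[[0,0,4],[0,0,0]],[[0,0,3],[0,0,0]],[[0,0,2],[0,0,0]],[[0,0,0],[0,0,0]],[[0,0,0],[0,0,0]]]'|sed -n 2,4p
```

```text
eef_pos: [0.6523, -0.1222, 0.1047]
tool_rot: [0.735, 0.678, 0.0, 0.0]
ft_force: [1.0, 0.3, -2.2]
eef_pos: [0.6522, -0.1223, 0.0737]
tool_rot: [0.735, 0.678, 0.0, 0.0]
ft_force: [-0.8, 0.1, -2.8]
```

```bash
python3 -m creep '[[[0,0,6],[0,0,0]],[[0,0,6],[0,0,0]],[[0,0,6],[0,0,0]],[[0,0,5],[0,0,0]],[[0,0,4],[0,0,0]],[[0,0,0],[0,0,0]],[[0,0,0],[0,0,0]]]'|sed -n 2,4p
python3 -m creep '[[[0,0,0],[0,0,0]],[[0,0,0],[0,0,0]],[[0,0,0],[0,0,0]],[[0,0,0],[0,0,0]],[[0,0,-30],[0,0,0]],[[0,0,-60],[0,0,0]],[[0,0,-60],[0,0,0]],[[0,0,0],[0,0,0]],[[0,0,0],[0,0,0]],[[0,0,0],[0,0,0]]]' 85|sed -n 2,4p
python3 - <<'E'
from h import *
s=cam('scene'); w=cam('wrist'); t=cam('top')
for z in (.076,.107): print(z,[tuple(np.round(c[:3],4).tolist()) for c in sleeves(s,z) if c[4]>.4])
cv2.imwrite('pics/g.png',np.hstack([cv2.resize(s['image'][215:335,240:400],(400,300)),w['image'][100:400,120:520]]))
go(.6518,-.1224,.2)
E
```

```text
eef_pos: [0.6518, -0.1222, 0.0478]
tool_rot: [0.735, 0.678, 0.0, 0.0]
ft_force: [-4.0, 1.5, 5.7]
eef_pos: [0.6509, -0.122, 0.1943]
tool_rot: [0.735, 0.678, -0.001, -0.002]
ft_force: [0.4, 1.3, -0.7]
0.076 [(0.6520000100135803, -0.12200000137090683, 25.1914005279541), (0.6589999794960022, -0.041999999433755875, 25.162599563598633), (0.6549999713897705, 0.12300000339746475, 26.09939956665039)]
0.107 [(0.6729999780654907, 0.12300000339746475, 25.55430030822754), (0.6700000166893005, -0.11400000005960464, 24.639299392700195), (0.6769999861717224, -0.03700000047683716, 24.407899856567383)]
turn wz 0 shift [-0.3  0.6 -5.3] now [ 0.6512 -0.1221  0.1947] ang -4.64 tilt 0.19 q6 1.47 t 28.9
```

View pics/g.png

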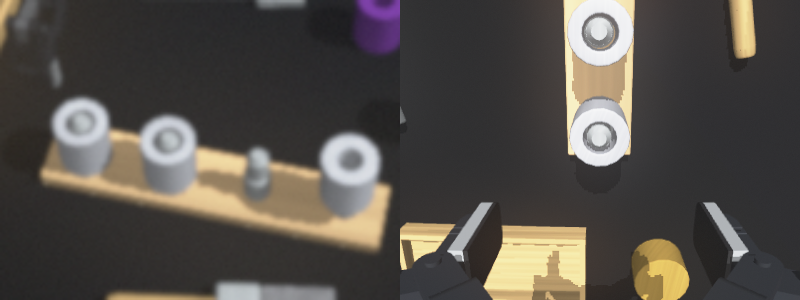

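The gauge test is complete. B and C (pins 2 and 1) are fully down, and A (pin 4, right in the left picture) hangs on the step. Now I'm sorting, C first.

```bash
python3 -m creep '[[[0,0.4,50],[0,0,0]],[[0,0,50],[0,0,0]],[[0,0,30],[0,0,0]],[[0,0,14],[0,0,0]],[[0,0,0],[0,0,0]],[[0,0,0],[0,0,0]]]'|sed -n 2,4p
python3 -m creep '[[[0,0,0],[0,0,0]],[[0,0,0],[0,0,0]],[[0,0,0],[0,0,0]],[[0,0,0],[0,0,0]],[[0,0,0],[0,0,0]],[[0,0,0],[0,0,0]],[[0,0,0],[0,0,0]]]' 40|sed -n 2,6p
python3 -m creep '[[[0,0,-25],[0,0,0]],[[0,0,-35],[0,0,0]],[[0,0,-40],[0,0,0]],[[0,0,0],[0,0,0]],[[0,0,0],[0,0,0]]]' |sed -n 2,6p
python3 - <<'E'
from h import *
go(.567,-.286,.080)
E
```

```text
eef_pos: [0.6537, -0.1225, 0.0542]
tool_rot: [0.735, 0.678, 0.001, 0.001]
ft_force: [-0.3, -0.1, 1.3]
eef_pos: [0.6527, -0.1223, 0.0544]
tool_rot: [0.735, 0.678, 0.0, 0.001]
ft_force: [-3.2, 0.5, 5.9]
grip_width: 0.0485
grasp_force: 61.2
eef_pos: [0.6517, -0.1221, 0.1513]
tool_rot: [0.735, 0.678, -0.001, -0.001]
ft_force: [0.4, 0.3, -3.5]
grip_width: 0.0488
grasp_force: 63.5
turn wz 0 shift [-170.2  -71.    71.4] now [ 0.6517 -0.1221  0.1513] ang -4.64 tilt 0.1 q6 1.47 t 31.1
```

```bash
python3 -m creep '[[[-42.5,-17.7,0],[0,0,0]],[[-42.5,-17.7,0],[0,0,0]],[[-42.5,-17.7,0],[0,0,0]],[[-42.5,-17.7,0],[0,0,0]],[[0,0,30],[0,0,0]],[[0,0,36],[0,0,0]],[[0,0,0],[0,0,0]],[[0,0,0],[0,0,0]],[[0,0,0],[0,0,0]]]'|sed -n 2,6p
python3 - <<'E'
from h import *
go(.567,-.286,.048)
w=cam('wrist'); cv2.imwrite('pics/w3.png',w['image'])
E
```

```text
eef_pos: [0.5693, -0.2863, 0.0881]
tool_rot: [0.735, 0.678, 0.001, 0.001]
ft_force: [-0.1, -0.2, -2.3]
grip_width: 0.0484
grasp_force: 63.4
turn wz 0 shift [ 0.2 -2.5 40.1] now [ 0.5693 -0.2863  0.0881] ang -4.62 tilt 0.17 q6 1.19 t 32.2
```

View pics/w3.png

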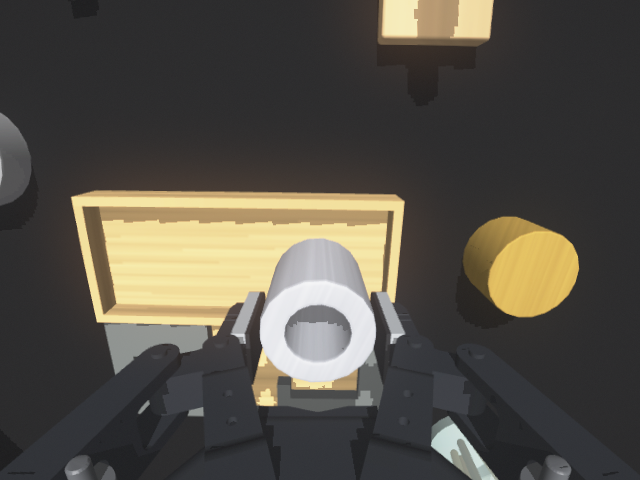

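The sleeve hangs over the bay's far part, between the side walls (bay x 105–385, sleeve at 318). I'm lowering it.

```bash
python3 -m creep '[[[0,-1,15],[0,0,0]],[[0,0,12],[0,0,0]],[[0,0,8],[0,0,0]],[[0,0,4],[0,0,0]],[[0,0,3],[0,0,0]],[[0,0,0],[0,0,0]],[[0,0,0],[0,0,0]]]'|sed -n 2,4p
```

```text
eef_pos: [0.5664, -0.2857, 0.0464]
tool_rot: [0.735, 0.678, -0.0, -0.0]
ft_force: [-5.2, 2.8, 7.9]
```

```bash
python3 -m creep '[[[0,0,0],[0,0,0]],[[0,0,0],[0,0,0]],[[0,0,0],[0,0,0]],[[0,0,0],[0,0,0]],[[0,0,-30],[0,0,0]],[[0,0,-60],[0,0,0]],[[0,0,-60],[0,0,0]],[[0,0,0],[0,0,0]],[[0,0,0],[0,0,0]]]' 85|sed -n 2,4p
python3 - <<'E'
from h import *
t=cam('top');s=cam('scene')
for z in (.068,.076): print(z,[tuple(np.round(c[:3],4).tolist()) for p in(t,s) for c in sleeves(p,z) if c[4]>.4])
go(.6587,-.0407,.19)
E
```

```text
eef_pos: [0.567, -0.2858, 0.1943]
tool_rot: [0.735, 0.678, 0.0, 0.0]
ft_force: [-0.3, -0.2, -0.1]
0.068 [(0.6800000071525574, 0.12600000202655792, 25.945600509643555), (0.6610000133514404, -0.041999999433755875, 25.05229949951172), (0.5680000185966492, -0.28700000047683716, 25.265899658203125), (0.6779999732971191, -0.44600000977516174, 25.138399124145508), (0.652999997138977, -0.041999999433755875, 25.333599090576172), (0.6499999761581421, 0.12300000339746475, 26.30190086364746), (0.5669999718666077, -0.2849999964237213, 24.666099548339844)]
0.076 [(0.6790000200271606, 0.125, 25.737600326538086), (0.6610000133514404, -0.041999999433755875, 24.98040008544922), (0.5669999718666077, -0.2840000092983246, 24.731399536132812), (0.6579999923706055, -0.03999999910593033, 25.134899139404297), (0.6549999713897705, 0.12300000339746475, 26.030099868774414), (0.5699999928474426, -0.28299999237060547, 25.62070083618164)]
turn wz 0 shift [251.3  72.6   2.5] now [ 0.5661 -0.2853  0.1924] ang -4.64 tilt 0.22 q6 1.18 t 34.4
```

```bash
python3 -m creep '[[[50.3,14.5,0],[0,0,0]],[[50.3,14.5,0],[0,0,0]],[[50.3,14.5,0],[0,0,0]],[[50.3,14.5,0],[0,0,0]],[[50.1,14.6,0],[0,0,0]],[[0,0,0],[0,0,0]],[[0,0,0],[0,0,0]],[[0,0,0],[0,0,0]],[[0,0,0],[0,0,0]]]'|sed -n 2p
python3 - <<'E'
from h import *
go(.6587,-.0407,.048)
E
```

```text
eef_pos: [0.6594, -0.0428, 0.1945]
turn wz 0 shift [  2.1  -0.9 146.5] now [ 0.6594 -0.0428  0.1945] ang -4.77 tilt 0.02 q6 1.59 t 35.5
```

```bash
python3 -m creep '[[[1.5,0,50],[0,0,0]],[[0,0,50],[0,0,0]],[[0,0,30],[0,0,0]],[[0,0,14],[0,0,0]],[[0,0,0],[0,0,0]],[[0,0,0],[0,0,0]],[[0,0,0],[0,0,0]]]'|sed -n 2,4p
python3 -m creep '[[[0,0,0],[0,0,0]],[[0,0,0],[0,0,0]],[[0,0,0],[0,0,0]],[[0,0,0],[0,0,0]],[[0,0,0],[0,0,0]],[[0,0,0],[0,0,0]],[[0,0,0],[0,0,0]]]' 40|sed -n 2,6p
python3 -m creep '[[[0,0,-25],[0,0,0]],[[0,0,-35],[0,0,0]],[[0,0,-45],[0,0,0]],[[0,0,0],[0,0,0]],[[0,0,0],[0,0,0]],[[0,0,0],[0,0,0]]]' |sed -n 2,6p
python3 - <<'E'
from h import *
go(.468,-.276,.155)
E
```

```text
eef_pos: [0.6613, -0.0399, 0.0525]
tool_rot: [0.735, 0.678, 0.001, 0.001]
ft_force: [0.5, -0.1, 0.2]
eef_pos: [0.6593, -0.0396, 0.0513]
tool_rot: [0.735, 0.678, -0.0, -0.0]
ft_force: [-4.0, 0.6, 5.3]
grip_width: 0.0476
grasp_force: 63.7
eef_pos: [0.6585, -0.0397, 0.1528]
tool_rot: [0.735, 0.678, -0.002, -0.002]
ft_force: [0.4, -0.8, -2.9]
grip_width: 0.0475
grasp_force: 62.9
turn wz 0 shift [-250.9 -170.7   -1.3] now [ 0.6585 -0.0397  0.1528] ang -4.64 tilt 0.27 q6 1.59 t 38.0
```

```bash
python3 -m creep '[[[-41.8,-28.4,0],[0,0,0]],[[-41.8,-28.4,0],[0,0,0]],[[-41.8,-28.4,0],[0,0,0]],[[-41.8,-28.4,0],[0,0,0]],[[-41.8,-28.4,0],[0,0,0]],[[-41.8,-28.4,0],[0,0,0]],[[0,0,30],[0,0,0]],[[0,0,36],[0,0,0]],[[0,0,0],[0,0,0]],[[0,0,0],[0,0,0]],[[0,0,0],[0,0,0]]]'|sed -n 2,6p
python3 - <<'E'
from h import *
go(.468,-.276,.0433)
E
```

```text
eef_pos: [0.471, -0.2764, 0.091]
tool_rot: [0.735, 0.678, 0.0, 0.001]
ft_force: [-0.0, 0.2, -1.5]
grip_width: 0.0477
grasp_force: 62.9
turn wz 0 shift [ 0.2 -3.2 47.7] now [ 0.471  -0.2764  0.091 ] ang -4.62 tilt 0.16 q6 1.12 t 39.4
```

```bash
python3 -m creep '[[[0,-2,15],[0,0,0]],[[0,0,15],[0,0,0]],[[0,0,10],[0,0,0]],[[0,0,5],[0,0,0]],[[0,0,4],[0,0,0]],[[0,0,0],[0,0,0]],[[0,0,0],[0,0,0]]]'|sed -n 2,4p
```

```text
eef_pos: [0.4671, -0.2755, 0.0432]
tool_rot: [0.735, 0.678, -0.0, -0.0]
ft_force: [-7.9, 3.8, 16.9]
```

```bash
python3 -m creep '[[[0,0,-3],[0,0,0]],[[0,0,0],[0,0,0]],[[0,0,0],[0,0,0]],[[0,0,0],[0,0,0]],[[0,0,-30],[0,0,0]],[[0,0,-60],[0,0,0]],[[0,0,-60],[0,0,0]],[[0,0,0],[0,0,0]],[[0,0,0],[0,0,0]]]' 85|sed -n 2,4p
python3 - <<'E'
from h import *
t=cam('top');s=cam('scene')
for z in (.068,.107): print(z,[tuple(np.round(c[:3],4).tolist()) for p in(t,s) for c in sleeves(p,z) if c[4]>.4])
go(.672,.1224,.23)
E
```

```text
eef_pos: [0.4676, -0.2757, 0.1931]
tool_rot: [0.735, 0.678, -0.0, -0.0]
ft_force: [0.3, 0.1, -0.3]
0.068 [(0.6800000071525574, 0.12600000202655792, 25.947900772094727), (0.46799999475479126, -0.27399998903274536, 24.362899780273438), (0.5680000185966492, -0.28700000047683716, 25.253700256347656), (0.6489999890327454, 0.12300000339746475, 26.510700225830078), (0.5669999718666077, -0.2849999964237213, 24.362199783325195), (0.4690000116825104, -0.2770000100135803, 23.878799438476562)]
0.107 [(0.6740000247955322, 0.12200000137090683, 24.960399627685547), (0.5640000104904175, -0.27300000190734863, 24.010099411010742), (0.4690000116825104, -0.2630000114440918, 23.796300888061523), (0.6729999780654907, 0.12300000339746475, 25.5177001953125), (0.49900001287460327, -0.26100000739097595, 24.449499130249023), (0.5929999947547913, -0.26899999380111694, 23.68549919128418)]
turn wz 0 shift [412.9 172.3 -38.3] now [ 0.4668 -0.2752  0.1916] ang -4.64 tilt 0.21 q6 1.12 t 41.5
```

```bash
python3 -m creep '[[[51.6,21.5,-5],[0,0,0]],[[51.6,21.5,-5],[0,0,0]],[[51.6,21.5,-5],[0,0,0]],[[51.6,21.5,-5],[0,0,0]],[[51.6,21.5,0],[0,0,0]],[[51.6,21.5,0],[0,0,0]],[[51.6,21.5,0],[0,0,0]],[[51.6,21.5,0],[0,0,0]],[[0,0,0],[0,0,0]],[[0,0,0],[0,0,0]],[[0,0,0],[0,0,0]]]'|sed -n 2p
python3 - <<'E'
from h import *
go(.672,.1224,.080)
E
```

```text
eef_pos: [0.672, 0.1203, 0.213]
turn wz 0 shift [  2.2  -0.  133. ] now [0.672  0.1203 0.213 ] ang -4.73 tilt 0.09 q6 1.83 t 42.9
```

```bash
python3 -m creep '[[[1.5,0,50],[0,0,0]],[[0,0,45],[0,0,0]],[[0,0,25],[0,0,0]],[[0,0,12],[0,0,0]],[[0,0,0],[0,0,0]],[[0,0,0],[0,0,0]],[[0,0,0],[0,0,0]]]'|sed -n 2,4p
python3 -m creep '[[[0,0,0],[0,0,0]],[[0,0,0],[0,0,0]],[[0,0,0],[0,0,0]],[[0,0,0],[0,0,0]],[[0,0,0],[0,0,0]],[[0,0,0],[0,0,0]],[[0,0,0],[0,0,0]]]' 40|sed -n 2,6p
python3 -m creep '[[[0,0,-20],[0,0,0]],[[0,0,-30],[0,0,0]],[[0,0,-40],[0,0,0]],[[0,0,0],[0,0,0]],[[0,0,0],[0,0,0]],[[0,0,0],[0,0,0]]]' |sed -n 2,6p
python3 - <<'E'
from h import *
go(.528,.335,.17)
E
```

```text
eef_pos: [0.6738, 0.1233, 0.0833]
tool_rot: [0.735, 0.678, 0.001, 0.001]
ft_force: [0.3, -0.4, -0.0]
eef_pos: [0.6728, 0.1234, 0.0823]
tool_rot: [0.735, 0.678, 0.0, 0.0]
ft_force: [-1.5, -0.8, 5.2]
grip_width: 0.0481
grasp_force: 61.6
eef_pos: [0.6714, 0.1229, 0.1687]
tool_rot: [0.735, 0.678, -0.002, -0.001]
ft_force: [-0.1, 0.0, -3.3]
grip_width: 0.0483
grasp_force: 63.0
turn wz 0 shift [ 199.8 -160.1   -0.8] now [0.6714 0.1229 0.1687] ang -4.64 tilt 0.27 q6 1.83 t 45.4
```

```bash
python3 -m creep '[[[30,-40,0],[0,0,0]],[[40,-40,0],[0,0,0]],[[43,-40,0],[0,0,0]],[[43,-40,0],[0,0,0]],[[43.8,0,0],[0,0,0]],[[0,0,30],[0,0,0]],[[0,0,45],[0,0,0]],[[0,0,0],[0,0,0]],[[0,0,0],[0,0,0]],[[0,0,0],[0,0,0]]]'|sed -n 2,6p
python3 - <<'E'
from h import *
go(.528,.335,.0393)
w=cam('wrist'); cv2.imwrite('pics/w4.png',w['image'])
E
```

```text
eef_pos: [0.531, 0.336, 0.0988]
tool_rot: [0.735, 0.678, 0.002, 0.0]
ft_force: [0.1, -0.0, -2.5]
grip_width: 0.0483
grasp_force: 63.4
turn wz 0 shift [-1.4 -3.1 59.5] now [0.531  0.336  0.0988] ang -4.66 tilt 0.23 q6 2.22 t 46.6
```

View pics/w4.png

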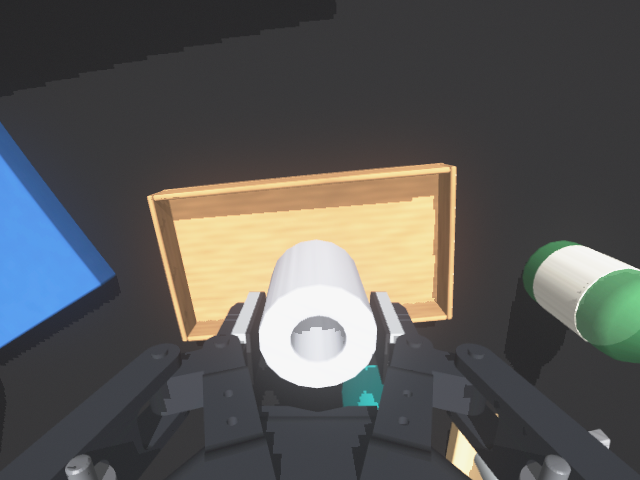

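The sleeve is over the return tray (tray spans columns 165–450, sleeve at 317). I'm lowering it until contact.

```bash
python3 -m creep '[[[0,-1.5,20],[0,0,0]],[[0,0,18],[0,0,0]],[[0,0,10],[0,0,0]],[[0,0,4],[0,0,0]],[[0,0,3],[0,0,0]],[[0,0,2],[0,0,0]],[[0,0,0],[0,0,0]],[[0,0,0],[0,0,0]]]'|sed -n 2,4p
```

```text
eef_pos: [0.5284, 0.3358, 0.0403]
tool_rot: [0.735, 0.678, 0.001, 0.0]
ft_force: [-0.6, 0.1, 0.5]
```

```bash
python3 -m creep '[[[0,0,2],[0,0,0]],[[0,0,2],[0,0,0]],[[0,0,0],[0,0,0]],[[0,0,0],[0,0,0]]]'|sed -n 2,4p
python3 -m creep '[[[0,0,0],[0,0,0]],[[0,0,0],[0,0,0]],[[0,0,0],[0,0,0]],[[0,0,0],[0,0,0]],[[0,0,-30],[0,0,0]],[[0,0,-60],[0,0,0]],[[0,0,-60],[0,0,0]],[[0,0,0],[0,0,0]],[[0,0,0],[0,0,0]]]' 85|sed -n 2,4p
python3 - <<'E'
from h import *
t=cam('top');s=cam('scene')
print([tuple(np.round(c[:3],4).tolist()) for p in(t,s) for c in sleeves(p,.062) if c[4]>.4])
g=ortho(t,.014,.36,.5,-.14,.1,.5); hsv=cv2.cvtColor(g,cv2.COLOR_BGR2HSV)
m=((hsv[...,1]<60)&(hsv[...,2]>130)).astype(np.uint8); n,l,st,ce=cv2.connectedComponentsWithStats(m); i=1+st[1:,4].argmax()
q=np.argwhere(l==i); P=np.stack([.5-q[:,0]*.0005,.1-q[:,1]*.0005],1)
vx=cv2.fitLine(P.astype(np.float32),cv2.DIST_HUBER,0,.001,.001).ravel(); print('all line',vx.round(4))
# handle-only: from tail end
d=vx[:2]*(1 if vx[1]>0 else -1); s_=P@d; H=P[s_<s_.min()+.110]; H=H[H@d>s_.min()+.01]
v2=cv2.fitLine(H.astype(np.float32),cv2.DIST_HUBER,0,.001,.001).ravel(); d=v2[:2]*(1 if v2[1]>0 else -1); s_=P@d
print('len',s_.max()-s_.min(),'dir deg',np.degrees(np.arctan2(d[1],d[0])))
c0=v2[2:]; tail=s_.min(); print('spanner_c',c0+d*(tail+.085-c0@d),'from head',c0+d*(s_.max()-.083-c0@d))
for a in('spanner_c','spanner_head'):
  for p in (t,s):
    for r in vision.place_of(p,a)[:1]: print(a,at_z(p,r['position'],.007).round(4),r['score'])
E
```

```text
eef_pos: [0.5284, 0.3364, 0.0399]
tool_rot: [0.735, 0.678, 0.002, -0.0]
ft_force: [-6.4, -3.0, 18.9]
eef_pos: [0.5278, 0.3353, 0.1851]
tool_rot: [0.735, 0.678, -0.0, -0.0]
ft_force: [0.1, 0.3, -0.1]
[(0.46700000762939453, -0.27900001406669617, 24.34939956665039), (0.5289999842643738, 0.335999995470047, 24.669599533081055), (0.5659999847412109, -0.28600001335144043, 24.75589942932129), (0.5249999761581421, 0.3370000123977661, 24.75909996032715), (0.46399998664855957, -0.2800000011920929, 24.603500366210938), (0.5619999766349792, -0.28700000047683716, 25.197099685668945)]
all line [ 0.1456 -0.9893  0.4258 -0.0126]
len 0.16638528065383434 dir deg 98.11622
spanner_c [ 0.4278365  -0.02623203] from head [ 0.42806447 -0.02783057]
spanner_c [ 0.4295 -0.0313  0.007 ] 0.7
spanner_c [ 0.4267 -0.0223  0.007 ] 0.7
spanner_head [ 0.4318 -0.0296  0.007 ] 0.63
spanner_head [0.4183 0.0353 0.007 ] 0.7
```

```bash
python3 -m creep '[[[0,0,0],[0,0,-0.11]],[[0,0,0],[0,0,-0.11]],[[0,0,0],[0,0,0]],[[0,0,0],[0,0,0]]]'|sed -n 2,3p
python3 - <<'E'
from h import *
go(.428,-.027,.15,8.1)
E
```

```text
eef_pos: [0.5278, 0.3353, 0.1851]
tool_rot: [0.657, 0.754, -0.0, -0.0]
turn wz -0.0039 shift [-344.6 -149.9   35.3] now [0.5278 0.3353 0.1851] ang 7.88 tilt 0.04 q6 2.0 t 50.1
```

```bash
python3 -m creep '[[[-49.2,-21.4,0],[0,0,-0.004]],[[-49.2,-21.4,0],[0,0,0]],[[-49.2,-21.4,0],[0,0,0]],[[-49.2,-21.4,0],[0,0,0]],[[-49.2,-21.4,0],[0,0,0]],[[-49.2,-21.4,15],[0,0,0]],[[-49.2,-21.4,20],[0,0,0]],[[0,0,0],[0,0,0]],[[0,0,0],[0,0,0]],[[0,0,0],[0,0,0]],[[0,0,0],[0,0,0]]]' 60|sed -n 2,3p
python3 - <<'E'
from h import *
go(.428,-.027,.004,8.1)
w=cam('wrist'); g=ortho(w,.014,.34,.5,-.15,.1,.4)
h=lambda x,y:(int((.1-y)/.0004),int((.5-x)/.0004))
a=np.radians(98.1); d=np.array([np.cos(a),np.sin(a)]); c=np.array([.428,-.027])
cv2.line(g,h(*(c-d*.085)),h(*(c+d*.083)),(0,0,255),1); n=np.array([-d[1],d[0]]); cv2.line(g,h(*(c-n*.03)),h(*(c+n*.03)),(0,255,0),1)
k=ortho(w,.02,.36,.66,-.45,-.2,.8); cv2.imwrite('pics/sp.png',g); 
print(g.shape)
E
```

```text
eef_pos: [0.4293, -0.0257, 0.1509]
tool_rot: [0.654, 0.756, 0.0, 0.0]
turn wz 0.0037 shift [ -1.1  -1.6 146.9] now [ 0.4293 -0.0257  0.1509] ang 8.31 tilt 0.06 q6 1.37 t 51.5
(400, 625, 3)
```

View pics/sp.png

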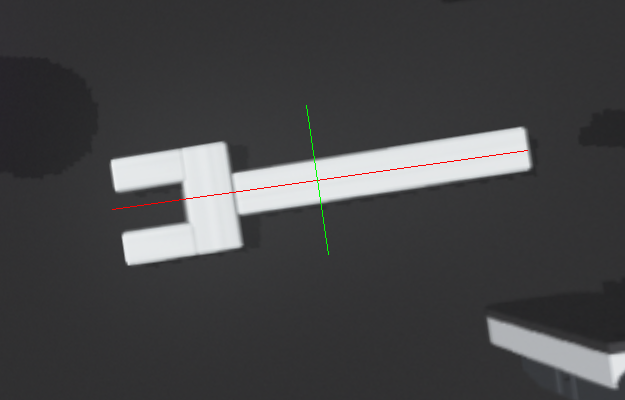

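The spanner overlay matches (grip cross at (317,180), head to the left). I'm descending to grasp it.

```bash
python3 -m creep '[[[-1,-1.5,45],[0,0,-0.006]],[[0,0,45],[0,0,0]],[[0,0,30],[0,0,0]],[[0,0,12],[0,0,0]],[[0,0,6],[0,0,0]],[[0,0,0],[0,0,0]],[[0,0,0],[0,0,0]],[[0,0,0],[0,0,0]]]'|sed -n 2,4p
python3 - <<'E'
from h import *
go(.428,-.027,.004,8.7)
E
```

```text
eef_pos: [0.428, -0.028, 0.0133]
tool_rot: [0.653, 0.758, 0.001, 0.001]
ft_force: [-0.4, 0.2, -0.1]
turn wz -0.0029 shift [1.  0.2 9.3] now [ 0.428  -0.028   0.0133] ang 8.53 tilt 0.1 q6 1.36 t 52.5
```

```bash
python3 -m creep '[[[0.5,0,5],[0,0,-0.003]],[[0,0,4],[0,0,0]],[[0,0,0],[0,0,0]],[[0,0,0],[0,0,0]]]'|sed -n 2,4p
python3 -m creep '[[[0,0,0],[0,0,0]],[[0,0,0],[0,0,0]],[[0,0,0],[0,0,0]],[[0,0,0],[0,0,0]],[[0,0,0],[0,0,0]],[[0,0,0],[0,0,0]],[[0,0,0],[0,0,0]],[[0,0,0],[0,0,0]]]' 8|sed -n 2,6p
python3 -m creep '[[[0,0,-30],[0,0,0]],[[0,0,-50],[0,0,0]],[[0,0,-50],[0,0,0]],[[0,0,0],[0,0,0]],[[0,0,0],[0,0,0]]]'|sed -n 2,6p
python3 - <<'E'
from h import *
go(.5085,-.371,.14,-95.7)
E
```

```text
eef_pos: [0.4271, -0.0275, 0.0034]
tool_rot: [0.651, 0.759, -0.0, -0.0]
ft_force: [0.8, 0.7, 0.0]
eef_pos: [0.4274, -0.0275, 0.0038]
tool_rot: [0.651, 0.759, 0.0, 0.0]
ft_force: [-0.8, 0.1, 4.8]
grip_width: 0.0159
grasp_force: 59.8
eef_pos: [0.4258, -0.0274, 0.1321]
tool_rot: [0.651, 0.759, -0.001, -0.001]
ft_force: [-0.3, 1.2, -3.6]
grip_width: 0.016
grasp_force: 59.6
turn wz -1.3194 shift [-116.3 -333.7   -8.2] now [ 0.4258 -0.0274  0.1321] ang 8.71 tilt 0.15 q6 1.35 t 54.6
```

```bash
python3 -m creep '[[[0,0,0],[0,0,0.182]],[[0,0,0],[0,0,0.182]],[[0,0,0],[0,0,0.182]],[[0,0,0],[0,0,0.182]],[[0,0,0],[0,0,0.182]],[[0,0,0],[0,0,0.182]],[[0,0,0],[0,0,0.182]],[[0,0,0],[0,0,0.182]],[[0,0,0],[0,0,0.182]],[[0,0,0],[0,0,0.182]],[[0,0,0],[0,0,0]],[[0,0,0],[0,0,0]]]'|sed -n 2,3p
python3 - <<'E'
from h import *
go(.5085,-.371,.14,-95.7)
o=bot.get_obs()
# shift so as to look: camera 0.1 m behind/above the cut-out
t=cam('top'); W=cloud(t)
def zat(x,y,r=.005):
    m=(abs(W[...,0]-x)<r)&(abs(W[...,1]-y)<r); return np.nanmedian(W[...,2][m]).round(4),m.sum()
print('notch',zat(.505,-.375,.008),'foam',zat(.55,-.41),zat(.47,-.40),'bay',zat(.517,-.281),'table',zat(.37,-.32))
g=ortho(t,.022,.38,.64,-.45,-.2,.5); cv2.imwrite('pics/c0.png',g)
w=cam('wrist'); cv2.imwrite('pics/w5.png',w['image'])
E
```

```text
eef_pos: [0.4253, -0.0355, 0.1321]
tool_rot: [0.999, -0.044, -0.001, -0.003]
turn wz 0.0118 shift [116.1 325.5 -10.5] now [ 0.4253 -0.0355  0.1321] ang -95.03 tilt 0.43 q6 3.14 t 56.1
notch (np.float64(0.0079), np.int64(48)) foam (np.float64(0.0181), np.int64(23)) (np.float64(0.0177), np.int64(18)) bay (np.float64(0.0077), np.int64(20)) table (np.float64(-0.0008), np.int64(23))
```

View pics/c0.png

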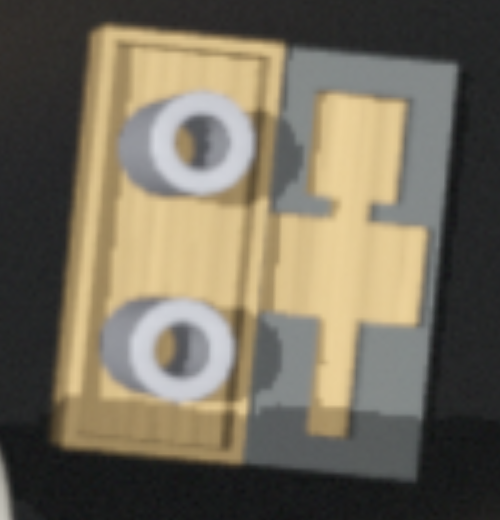

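The orthophoto shows the cut-out's wide pocket at the far end (360,145), the notch centre near (349,268) and the handle slot end near (330,435). Measuring it numerically.

```bash
cat >> h.py <<'E'
def cutout(p,ang=-5.7,c=(.508,-.372),z=.013,save=None):
    """template match of cut-out outline over (x,y,angle) on ortho plane z -> best pose"""
    s=.0005; x1,y1=c[0]+.13,c[1]+.08
    g=ortho(p,z,c[0]-.13,x1,c[1]-.08,y1,.5); h=cv2.cvtColor(g,cv2.COLOR_BGR2HSV)
    sat=cv2.GaussianBlur(h[...,1].astype(np.float32),(3,3),0)
    m=np.clip((sat-40)/60,0,1)*2-1
    # mask bay side
    rects=[(-.0875,.0375,-.0115,.0115),(.0325,.0855,-.0245,.0245),(-.025,.025,-.042,.042)]
    X,Y=np.meshgrid(x1-np.arange(m.shape[0])*s,y1-np.arange(m.shape[1])*s,indexing='ij')
    def sc(v):
        a=np.radians(v[2]); dx=X-v[0]; dy=Y-v[1]; u=dx*np.cos(a)+dy*np.sin(a); w=-dx*np.sin(a)+dy*np.cos(a)
        t=np.full(X.shape,-1.); f=lambda d:np.clip(d/.001,-1,1)
        for r in rects: t=np.maximum(t,f(np.minimum.reduce([u-r[0],r[1]-u,w-r[2],r[3]-w])))
        ok=(np.abs(w)<.0405)&(np.abs(u)<.1)
        return -(t*m)[ok].mean()
    from scipy.optimize import minimize
    best=min((minimize(sc,[c[0]+i,c[1]+j,ang],method='Nelder-Mead',options=dict(initial_simplex=[[c[0]+i,c[1]+j,ang],[c[0]+i+.003,c[1]+j,ang],[c[0]+i,c[1]+j+.003,ang],[c[0]+i,c[1]+j,ang+1.5]])) for i in(-.003,.003) for j in(-.003,.003)),key=lambda r:r.fun)
    if save:
        v=best.x;a=np.radians(v[2])
        for r in rects:
            q=np.array([[r[0],r[2]],[r[0],r[3]],[r[1],r[3]],[r[1],r[2]]]); P=q@np.array([[np.cos(a),np.sin(a)],[-np.sin(a),np.cos(a)]])+v[:2]
            cv2.polylines(g,[np.stack([(y1-P[:,1])/s,(x1-P[:,0])/s],1).round().astype(np.int32)],True,(0,0,255),1)
        cv2.imwrite(save,g)
    return best.x.round(5),round(-best.fun,3)
E
python3 - <<'E'
from h import *
t=cam('top'); print(cutout(t,save='pics/c1.png'))
E
python3 -m creep '[[[29,48,-3],[0,0,0]],[[29,48,-3],[0,0,0]],[[29,48,-4],[0,0,0]],[[0,48,0],[0,0,0]],[[0,48,0],[0,0,0]],[[0,0,0],[0,0,0]],[[0,0,0],[0,0,0]],[[0,0,0],[0,0,0]]]'|sed -n 2,6p
python3 - <<'E'
from h import *
go(.5085,-.371,.14,-95.7)
w=cam('wrist'); print(cutout(w,save='pics/c2.png')); cv2.imwrite('pics/w6.png',np.hstack([w['image'],cv2.resize(np.vstack([cv2.imread('pics/c1.png'),cv2.imread('pics/c2.png')]),(160,480))])) 
E
```

```text
(array([ 0.50668, -0.37541, -5.85125]), np.float64(0.735))
eef_pos: [0.4922, -0.2812, 0.1418]
tool_rot: [0.999, -0.043, -0.0, -0.004]
ft_force: [0.3, 0.7, -3.7]
grip_width: 0.0163
grasp_force: 59.9
turn wz 0.0138 shift [25.1 87.8  1.1] now [ 0.4922 -0.2812  0.1418] ang -94.91 tilt 0.41 q6 2.7 t 57.3
(array([ 0.50745, -0.37442, -5.49432]), np.float64(0.766))
```

View pics/w6.png

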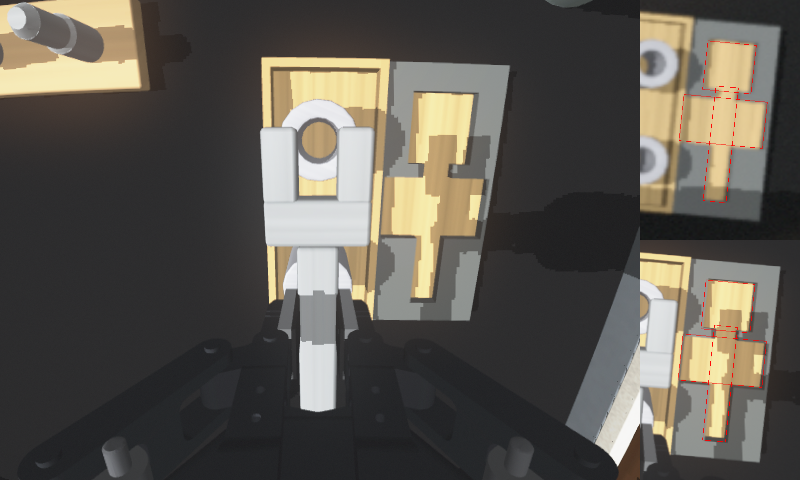

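```bash
python3 - <<'E'
from h import *
w=cam('wrist'); T=np.array(w['tool_from_camera'])
im=w['image']; gy=cv2.cvtColor(im,cv2.COLOR_BGR2GRAY).astype(int)
def tool(uv,z=-.0102):
    d=T[:3,:3]@ray(w,uv); o=T[:3,3]; return (o+d*(z-o[2])/d[2])*1000
for n,uv in dict(tail=(318,409),headL=(265,246),headR=(374,246),tipL=(277,128),tipR=(357,128),hL=(299,252),hR=(338,252),outL=(261,128),outR=(374,128)).items(): print(n,tool(uv).round(1))
print('col318 rows',[(r,gy[r,318]) for r in range(396,416,2)])
go(.507,-.375,.14,-95.7)
print(cutout(w))
E
```

```text
tail [-50.9  -0.3 -10.2]
headL [ 33.9 -22.2 -10.2]
headR [ 34.   22.8 -10.2]
tipL [ 80.3 -15.6 -10.2]
tipR [ 80.3  14.2 -10.2]
hL [ 31.3  -8.2 -10.2]
hR [ 31.3   8.  -10.2]
outL [ 80.3 -21.6 -10.2]
outR [ 80.3  20.5 -10.2]
col318 rows [(396, np.int64(222)), (398, np.int64(222)), (400, np.int64(222)), (402, np.int64(222)), (404, np.int64(222)), (406, np.int64(222)), (408, np.int64(222)), (410, np.int64(222)), (412, np.int64(60)), (414, np.int64(41))]
turn wz 0.0141 shift [23.8 91.9  1.4] now [ 0.4924 -0.2812  0.142 ] ang -94.89 tilt 0.39 q6 2.7 t 57.4
(array([ 0.50746, -0.37441, -5.4321 ]), np.float64(0.766))
```

```bash
python3 - <<'E'
from h import *
w=cam('wrist'); T=np.array(w['tool_from_camera']); z=w['z_map']
for uv in [(318,390),(318,350),(318,300),(318,260),(290,230),(345,230),(318,215),(280,180),(357,180),(277,140),(357,140),(269,132),(370,132)]:
    Z=np.median(z[uv[1]-2:uv[1]+3,uv[0]-2:uv[0]+3]); q=T[:3,:3]@(ray(w,uv)*Z)+T[:3,3]; print(uv,(q*1000).round(1))
E
```

```text
(318, 390) [-39.9  -0.3  -9.4]
(318, 350) [-17.2  -0.3  -9.1]
(318, 300) [ 8.4 -0.3 -8.6]
(318, 260) [27.3 -0.3 -8.9]
(290, 230) [ 40.4 -11.8  -8.9]
(345, 230) [40.5 10.7 -9. ]
(318, 215) [46.8 -0.3 -9.1]
(280, 180) [ 60.8 -15.2  -9. ]
(357, 180) [60.8 15.  -9. ]
(277, 140) [ 75.9 -15.9  -9.2]
(357, 140) [75.9 14.5 -8.8]
(269, 132) [ 78.9 -18.9  -8.8]
(370, 132) [78.9 19.3 -9. ]
```

```bash
python3 -m creep '[[[12,46,0],[0,0,0.014]],[[12,46,0],[0,0,0]],[[0,0,0],[0,0,0]],[[0,0,40],[0,0,0]],[[0,0,45],[0,0,0]],[[0,0,0],[0,0,0]],[[0,0,0],[0,0,0]],[[0,0,0],[0,0,0]],[[0,0,0],[0,0,0]]]'|sed -n 2,6p
python3 - <<'E'
from h import *
go(.5074,-.375,.05,-95.7)
w=cam('wrist'); print(cutout(w)); t=cam('top'); a=ortho(t,.06,.4,.62,-.45,-.3,.5); cv2.imwrite('pics/w7.png',np.hstack([w['image'],cv2.resize(a,(160,235)).repeat(1,0) if 0 else np.vstack([cv2.resize(a,(160,235)),np.zeros((245,160,3),np.uint8)])]))
E
```

```text
eef_pos: [0.5086, -0.3764, 0.0584]
tool_rot: [0.999, -0.051, 0.002, -0.002]
ft_force: [0.1, -0.4, -3.6]
grip_width: 0.0158
grasp_force: 60.3
turn wz -0.0016 shift [-1.4 -1.3  8.4] now [ 0.5086 -0.3764  0.0584] ang -95.79 tilt 0.32 q6 2.6 t 58.6
(array([ 0.50879, -0.37556, -5.57064]), np.float64(0.28))
```

View pics/w7.png

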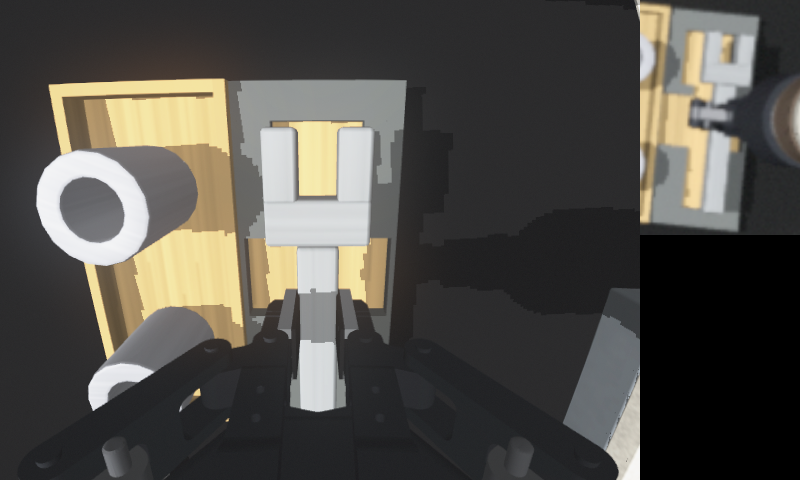

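```bash
python3 - <<'E'
from h import *
w=cam('wrist'); T=np.array(w['tool_from_camera']); z=w['obs']['eef_pos'][2]
def tool(uv,h):
    d=T[:3,:3]@ray(w,uv); o=T[:3,3]; return ((o+d*((z-h)-o[2])/d[2])*1000).round(1)
print('pocket far floor/top',tool((317,122),.008),tool((317,121),.018),'cols',tool((271,122),.018),tool((363,122),.018))
print('notch far edge',tool((275,238),.018),tool((360,238),.018),'notch sides near row 270 L/R',tool((247,270),.018),tool((387,270),.018))
print('notch near edge (row 309)',tool((268,311),.008))
go(.5074,-.375,.05,-95.7)
E
```

```text
pocket far floor/top [84.7 -0.9 49.6] [84.8 -0.8 39.6] cols [ 84.4 -24.4  39.6] [84.4 22.7 39.6]
notch far edge [ 22.3 -24.5  39.6] [22.3 23.4 39.6] notch sides near row 270 L/R [  2.8 -41.6  39.6] [ 2.8 39.9 39.6]
notch near edge (row 309) [-29.6 -32.3  49.6]
turn wz -0.0018 shift [-0.5 -0.9  7.2] now [ 0.5078 -0.376   0.0572] ang -95.8 tilt 0.34 q6 2.6 t 58.7
```

```bash
python3 -m creep '[[[0,-0.6,10],[0,0,0.001]],[[0,0,10],[0,0,0]],[[0,0,8],[0,0,0]],[[0,0,0],[0,0,0]],[[0,0,0],[0,0,0]],[[0,0,0],[0,0,0]]]'|sed -n 2,4p
python3 -m creep '[[[0,0,3],[0,0,0]],[[0,0,3],[0,0,0]],[[0,0,2],[0,0,0]],[[0,0,0],[0,0,0]],[[0,0,0],[0,0,0]]]'|sed -n 2,4p
```

```text
eef_pos: [0.5079, -0.3752, 0.0288]
tool_rot: [0.999, -0.051, 0.001, -0.003]
ft_force: [-0.1, 0.0, -3.5]
eef_pos: [0.5077, -0.375, 0.0216]
tool_rot: [0.999, -0.051, 0.001, -0.003]
ft_force: [-2.0, 1.9, 6.3]
```

```bash
cat > ft.py <<'E'
from h import *
o=bot.get_obs(); Rt=R.from_quat(o['tool_rot']).as_matrix()
print('F_tool',(Rt.T@o['ft_force']).round(2),'M_tool',(Rt.T@o['ft_torque']).round(3),'z',o['eef_pos'].round(4),'rotvec tool tilt xy deg',np.degrees([Rt[2,0],Rt[2,1]]).round(2),'t',o['clock'])
w=cam('wrist'); T=np.array(w['tool_from_camera']); z=w['z_map']
# profile of heights (world) in a grid of tool x,y around head and handle
W=cloud(w); P=(W-o['eef_pos'])@Rt*1000; im=cv2.cvtColor(w['image'],cv2.COLOR_BGR2HSV)
for r in (125,128,131,150,180,210,230): 
    h=(W[r,225:410,2]*1000).round(0); d=np.where(abs(np.diff(h))>3)[0]
    print('row',r,[(int(225+i),float(P[r,225+i,0].round(1)),float(P[r,225+i,1].round(1)),float(h[i]),float(P[r,226+i,1].round(1)),float(h[i+1])) for i in d][:8])
for c in (280,318,355):
    h=(W[100:300,c,2]*1000).round(0); d=np.where(abs(np.diff(h))>3)[0]
    print('col',c,[(int(100+i),float(P[100+i,c,0].round(1)),float(h[i]),float(P[101+i,c,0].round(1)),float(h[i+1])) for i in d][:8])
E
python3 ft.py
python3 -m creep '[[[0,0,-5],[0,0,0]],[[0,0,0],[0,0,0]],[[0,0,0],[0,0,0]],[[0,0,0],[0,0,0]]]'|sed -n 2p; python3 ft.py
```

```text
F_tool [-2.15 -1.76 -6.25] M_tool [ 0.293 -0.618 -0.022] z [ 0.5077 -0.375   0.0216] rotvec tool tilt xy deg [ 0.04 -0.35] t 60.1
row 125 [(261, 81.9, -24.4, 14.0, -24.7, 10.0), (374, 82.2, 24.5, 6.0, 24.4, 10.0)]
row 128 [(260, 80.7, -24.6, 16.0, -22.1, 29.0), (294, 80.3, -9.4, 30.0, -10.6, 7.0), (339, 80.8, 9.0, 6.0, 8.0, 29.0), (373, 80.3, 20.5, 30.0, 24.6, 6.0), (376, 80.8, 25.0, 9.0, 24.5, 15.0)]
row 131 [(259, 79.4, -25.0, 16.0, -22.5, 29.0), (296, 79.2, -8.9, 27.0, -9.7, 7.0), (337, 79.5, 8.2, 6.0, 7.4, 27.0), (374, 79.2, 20.8, 30.0, 25.0, 7.0), (375, 79.6, 25.0, 7.0, 24.8, 11.0), (377, 79.5, 25.0, 12.0, 24.9, 16.0), (404, 79.6, 35.9, 15.0, 35.5, 19.0)]
row 150 [(260, 71.7, -24.9, 17.0, -22.3, 30.0), (296, 72.1, -8.9, 29.0, -8.7, 25.0), (297, 72.0, -8.7, 25.0, -9.3, 7.0), (336, 71.3, 7.7, 8.0, 7.3, 24.0), (337, 72.0, 7.3, 24.0, 7.4, 28.0), (373, 72.3, 20.7, 31.0, 25.0, 6.0), (374, 71.4, 25.0, 6.0, 24.9, 10.0)]
row 180 [(261, 59.1, -25.0, 17.0, -22.5, 29.0), (297, 60.4, -8.8, 28.0, -8.7, 21.0), (298, 59.6, -8.7, 21.0, -9.1, 7.0), (335, 57.8, 7.5, 7.0, 7.3, 19.0), (336, 59.4, 7.
[... 1873 characters left out ...]
.5, 21.2, 31.0, 25.1, 10.0)]
row 210 [(263, 45.2, -25.2, 17.0, -22.4, 32.0), (371, 48.4, 21.3, 32.0, 25.3, 10.0), (372, 43.7, 25.3, 10.0, 25.0, 15.0)]
row 230 [(264, 35.8, -25.2, 17.0, -22.1, 34.0), (361, 40.0, 17.5, 32.0, 17.4, 36.0), (370, 39.8, 21.4, 31.0, 25.3, 10.0), (372, 34.7, 25.3, 13.0, 25.0, 17.0)]
col 280 [(112, 87.1, 17.0, 87.0, 12.0), (113, 87.0, 12.0, 86.9, 8.0), (126, 81.7, 8.0, 80.7, 32.0), (245, 33.9, 34.0, 27.7, 16.0), (254, 24.2, 18.0, 19.7, 6.0), (298, -3.8, 8.0, 6.7, 29.0)]
col 318 [(112, 87.0, 18.0, 87.1, 10.0), (194, 50.8, 7.0, 53.2, 24.0)]
col 355 [(112, 87.1, 17.0, 87.1, 10.0), (126, 81.7, 8.0, 80.7, 33.0), (245, 33.9, 33.0, 28.0, 17.0), (254, 24.2, 17.0, 20.1, 7.0)]
```

```bash
python3 -m creep '[[[1.8,0.6,0],[0,0,0]],[[0,0,2],[0,0,0]],[[0,0,2],[0,0,0]],[[0,0,2],[0,0,0]],[[0,0,0],[0,0,0]],[[0,0,0],[0,0,0]]]'|sed -n 2,4p;  python3 ft.py|head -1
```

```text
eef_pos: [0.5093, -0.3757, 0.0193]
tool_rot: [0.999, -0.051, 0.0, -0.003]
ft_force: [-0.5, 0.4, -3.7]
F_tool [-0.54 -0.32  3.74] M_tool [ 0.    -0.053  0.019] z [ 0.5093 -0.3757  0.0193] rotvec tool tilt xy deg [-0.01 -0.38] t 61.45
```

Now 2.5 mm into the cut-out with no contact. I'm continuing down.

```bash
python3 -m creep '[[[0,0,3],[0,0,0]],[[0,0,3],[0,0,0]],[[0,0,1.5],[0,0,0]],[[0,0,0],[0,0,0]],[[0,0,0],[0,0,0]]]'|sed -n 2,4p;  python3 ft.py|head -1
```

```text
eef_pos: [0.5091, -0.3755, 0.012]
tool_rot: [0.999, -0.051, -0.0, -0.003]
ft_force: [-2.3, 0.7, 1.3]
F_tool [-2.33 -0.5  -1.31] M_tool [ 0.134 -0.338 -0.025] z [ 0.5091 -0.3755  0.012 ] rotvec tool tilt xy deg [-0.02 -0.39] t 62.125
```

```bash
python3 -m creep '[[[0,0,0],[0,0,0]],[[0,0,0],[0,0,0]],[[0,0,0],[0,0,0]],[[0,0,0],[0,0,0]],[[0,0,-15],[0,0,0]],[[0,0,-40],[0,0,0]],[[0,0,-60],[0,0,0]],[[0,0,-60],[0,0,0]],[[0,0,0],[0,0,0]],[[0,0,0],[0,0,0]],[[0,0,0],[0,0,0]]]' 40
python3 - <<'E'
from h import *
w=cam('wrist'); W=cloud(w); t=cam('top'); s=cam('scene'); Wt=cloud(t)
a=np.radians(-5.7); ex=np.array([np.cos(a),np.sin(a)]); ey=np.array([-ex[1],ex[0]]); c=np.array([.507,-.375])
for n,q in (('w',W),('t',Wt)):
    for u in (-80,-60,-40,-15,0,15,30,45,60,75):
        for v in ((0,) if u<50 else (-16,16)):
            p=c+ex*u/1e3+ey*v/1e3; m=(np.hypot(q[...,0]-p[0],q[...,1]-p[1])<.004); print(n,u,v,np.nanmedian(q[...,2][m]).round(4) if m.any() else None,end=' | ')
    print()
for n,p in(('t',t),('s',s)): print(n,[tuple(np.round(x[:3],4).tolist()) for x in sleeves(p,.066) if x[4]>.4])
# spanner outline from wrist ortho on top plane z=.022
for nm,p in (('w',w),('t',t)):
    g=ortho(p,.022,.40,.62,-.43,-.32,.5); h=cv2.cvtColor(g,cv2.COLOR_BGR2HSV); m=((h[...,1]<25)&(h[...,2]>165)).astype(np.uint8); n,l,st,ce=cv2.connectedComponentsWithStats(m); i=1+st[1:,4].argmax(); q=np.argwhere(l==i); P=np.stack([.62-q[:,0]*.0005,-.32-q[:,1]*.0005],1)-c
    print(nm,'u',(P@ex).min()*1e3,(P@ex).max()*1e3,'v head',(P@ey).min()*1e3,(P@ey).max()*1e3,'area',st[i,4]*.25)
print({k:[(np.round(at_z(p,r['position'],0),3)[:2].tolist()) for p in(t,s) for r in vision.place_of(p,k)[:1]] for k in('tape','glue','brush','weight')})
E
```

```text
clock: 63.55
eef_pos: [0.5082, -0.3761, 0.1851]
tool_rot: [0.999, -0.051, -0.001, -0.004]
ft_force: [0.3, 0.6, -0.4]
grip_width: 0.0399
grasp_force: 0.0
w -80 0 0.0208 | w -60 0 0.0208 | w -40 0 0.021 | w -15 0 0.0208 | w 0 0 0.0208 | w 15 0 0.2702 | w 30 0 0.0208 | w 45 0 0.021 | w 60 -16 0.0211 | w 60 16 0.0211 | w 75 -16 0.0212 | w 75 16 0.0211 | 
t -80 0 0.0212 | t -60 0 0.0214 | t -40 0 0.0221 | t -15 0 0.0212 | t 0 0 0.0218 | t 15 0 0.0211 | t 30 0 0.021 | t 45 0 0.0224 | t 60 -16 0.0217 | t 60 16 0.0222 | t 75 -16 0.0221 | t 75 16 0.0228 | 
t [(0.527999997138977, 0.33500000834465027, 24.60930061340332), (0.46799999475479126, -0.2750000059604645, 24.191299438476562), (0.5680000185966492, -0.28700000047683716, 25.29990005493164)]
s [(0.527999997138977, 0.335999995470047, 24.622100830078125), (0.5649999976158142, -0.28600001335144043, 24.67770004272461), (0.46799999475479126, -0.27799999713897705, 24.026599884033203)]
w u -83.43290114334032 35.225152983879866 v head -7.6091092905374085 9.100763609216825 area 1953.75
t u -85.57292094414065 82.28607883997633 v head -20.26173703100114 24.11755558201711 area 3864.25
{'tape': [[0.343, -0.199], [0.341, -0.194]], 'glue': [[0.715, 0.3], [0.708, 0.295]], 'brush': [[0.785, 0.023], [0.783, 0.021]], 'weight': [[0.698, -0.297], [0.704, -0.3]]}
```

All checks pass: the spanner lies flat at about 0.022 m, level with home, the sleeves stand in their trays, and the bystanders are unmoved. I'm handing the job in.

```bash
python3 -c "
from workcell import workorder
print(workorder.job_done())"
```

```text
the job is handed in; nothing more can be done
None
```

I handed the job in: all three sleeves stood on the gauge together, the two that went fully down are in the kit compartment, the one that hung on the step is in the return tray, the spanner lies home in its cut-out, and final camera checks showed nothing else moved; the hand-in returned no verdict.

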